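# Prop the guard and turn the trim knob to its stop

## Task

Slide the blue ramp prop, standing on the bench, under the roller at the right-hand side of the controller so that it lifts the orange guard and the roller settles behind the crest of the ramp; let go, so that the prop alone holds the guard open. Then turn the knob under the guard clockwise until it comes up against its stop, without forcing it, and leave it there with the guard still propped. Be gentle with the guard and leave the beaker, dropper bottle and red-capped pot where they stand.

Things in the scene. Friction and masses are not known exactly. Their poses are not given: they have to be found in the camera images.
- unit_hinge (a point): Point on the hinge line of the guard, fixed to the controller: a low white and grey case 180 x 150 x 65 mm (x, y, z) fixed to the bench. Axes: x to the case's rear, y to its left, z up; the case's centre is 60 mm ahead (-x) of this point, the bench 75 mm below it. The hinge line runs along y.
- guard (a joint): Opening of the guard, rad: 0 closed, 1.6 against its hard rear stop. The guard is a clear orange hood 132 x 92 x 46 mm (x, y, z) over the knob, hinged at its rear lower edge, weight 100 g with a light closing spring: it falls shut unless held. The torque to open it is about 0.12 N m.
- roller_mid (a point): Middle of the white roller (12 mm diameter, 36 mm long along the hinge's y, spins freely) on the guard's crank arm, 106 mm right (-y) of the hinge point, outside the case. At guard angle A it lies 45 cos(A-0.5) mm ahead (-x) of and 45 sin(A-0.5) mm above the hinge line. Lifting it opens the guard. The arm fills 78 to 84 mm right of the hinge point: run the prop under the roller's middle.
- prop: Blue ramp prop, loose, 0.4 kg, base 170 x 44 mm, 140 mm high; origin under its centre, x to the ramp's nose, z up. The 24 mm wide ramp rises at 40 degrees from its nose (x = 85 mm, 40 mm high) back to a crest (x = 4.6, 107.3 high); then a notch (x = 0.6 to -16, floor 104.3 high) and a 116 high wall. Pushed along the case's +x it lifts the roller: guard about 1.52 at the crest, 1.40 in the notch.
- prop_grip (a point): Grasp point on the prop's upright grip block (30 mm along the prop's x, 20 mm along its y; its top is 20 mm above this point): 49 mm behind the prop's origin and 120 mm above its underside. Axes as the prop's. The block is free on both y faces; the back wall is 19 mm ahead of this point.
- prop_notch (a point): Centre of the notch floor of the prop, 7.5 mm behind its origin, 104.3 mm above its underside; axes as the prop's.
- knob_grip (a point): Middle of the knob's black bar grip (40 mm along this point's x, 12 mm along y, 30 mm high), on the knob's vertical axis, 95 mm ahead (-x) of the hinge point, 10 mm below the bar's top, 20 mm above the white dial disc (48 mm across). The white line on the bar points to the point's -x. The knob has up to 0.28 rad free play on the dial.
- dial (a joint): Turn of the white dial disc under the knob, rad, growing clockwise seen from above; its hard stop is at 1.2, where its black line meets the red mark. Friction 0.08 N m.
- mount (a joint): Twist of the springy knob mount, rad, clockwise positive, 6 N m per rad, 0 at rest: 0 to 0.015 while the dial is turned, and it grows once the dial bears on its stop. Above 0.06 (0.36 N m) the knob is being forced.
- the_beaker_50: Small clear beaker, 44 mm across, 55 mm high, origin under its centre; leave alone.
- the_dropper_bottle: Brown dropper bottle with black bulb, 36 mm across, 101 mm high, origin under its centre; leave alone.
- the_sample_pot_3: White pot with red cap, 48 mm across, 60 mm high, origin under its centre; leave alone.
Not all that is in view belongs to the job. Several things look just like the prop: the one meant starts farthest to the robot's left.

How it is judged (in metres and radians):
On the way, in this order (a step that is already met when the one before it is completed fails the run):
1. the prop, let go, stands upright and holds the guard open with the roller in its notch (value of joint guard above 1.3 rad and contact force between prop and guard above 0.15 N and contact force between the fingers and prop below 0.1 N and angle between prop's own z axis and vertical below 0.06 rad and distance between prop_notch and roller_mid below 0.016 m), for 0.4 s.
2. the dial is turned to its stop (value of joint dial above 1.13 rad), for 0.1 s.
At the end, for the whole second after the job is handed in: The dial stands within 0.07 rad of its stop, the guard is open more than 1.3 rad and rests on the prop, which stands upright and still with the roller in its notch (roller centre within 16 mm of the notch floor's centre) (value of joint dial above 1.13 rad and value of joint guard above 1.3 rad and contact force between prop and guard above 0.15 N and angle between prop's own z axis and vertical below 0.06 rad and distance between prop_notch and roller_mid below 0.016 m and linear speed of prop below 0.02 m/s); the robot touches nothing.
It fails at once if the guard or its roller is pressed with more than 20 N (contact force between anything else and guard above 20 N).
It fails at once if the knob is forced: its mount twisted by more than 0.06 rad (0.36 N m) (value of joint mount above 0.06 rad).
It fails at once if the beaker is moved more than 20 mm (distance of the_beaker_50 from where it was at the start of the episode above 0.02 m).
It fails at once if the dropper bottle is moved more than 20 mm (distance of the_dropper_bottle from where it was at the start of the episode above 0.02 m).
It fails at once if the red-capped pot is moved more than 20 mm (distance of the_sample_pot_3 from where it was at the start of the episode above 0.02 m).
It also fails if it takes over 72 s, if anything falls off the work surface, if the arm or the gripper's body presses on something with over 40 N, if the wrist force passes 120 N, or if a joint passes its speed limit or range.

## Robot

A 6-joint arm with a two-finger parallel gripper is mounted at the origin on a cart in front of the work surface, level with it; the furniture and walls round the work are solid. World frame = base frame: x ahead of the robot, y to its left, z up, the work surface at z = 0. Lengths are in mm, angles in rad, forces in N, time in s.
With the tool pointing down it reaches from about 375 to 900 mm from the base axis. Payload 3.1 kg.
Tool frame: the origin (TCP) lies at the very end of the fingers, on their centre line; the grasp point (between the pads) lies 19 mm behind it; x points along the fingers, y is the direction in which the jaws open and shut, and the axes are right-handed (so a half turn about x gives the same grasp; the last joint's range is limited). The gripper opens to 87 mm and grips with 3 to 60 N. Pads are 19 mm wide; open, the fingers measure 117 mm over their backs; the gripper's body (75 mm by 190 mm) begins 51 mm behind the grasp point.
Start: joints at [-1.409, 0.527, 1.433, -0, 1.181, -0.178], TCP at [208.333, -589.231, 195.348] pointing down, gripper open.
Joint ranges: [-3.08, 3.08], [-0.75, 2.2], [0.22, 2.44], [-1.43, 4.57], [0, 2.65], [-2.85, 2.85]. Speed limits (rad/s): [2.79, 2.79, 3.14, 3.14, 3.14, 3.14].

## Interface

Orientations are given as a unit quaternion [x, y, z, w].
In Python, from workcell import bot, viewer gives the robot as it stands.
- The arm moves only by the tool move_arm, never from a script. Its argument "deltas" is text: rows parted by semicolons, each of 7 numbers parted by spaces: the shift along the world's x, y, z in m, then the turn, a rotation vector about the world's x, y, z in rad, then the closure in counts, from 0 (fully open) to 255 (shut). A call has 1 to 8 rows; each row is the pose to reach, as a shift and turn from the pose commanded when the call began; what a row does not reach only later rows make up. A row lasts 1/12 s, in which the tool goes at most 41.7 mm and 7.16 degrees, less where a joint would pass 70% of its speed; a pose out of reach is approached as far as the arm can. A call with a gripper value outside its range is refused whole. The fingers move at their own pace and stop on an object; "newtons" is the grip in N (left out, the last holds). Time passes only in rows, so rows that repeat a pose let the fingers close. It gives the time, the measured TCP pose, the force and the opening at its end, in the units of the state.
- bot.get_obs(): the state, without advancing time (a new reading comes with each control period).
- viewer.get_image(name): name is "scene" or "side" or "wrist"; returns (picture, depth): 420x560x3 uint8, red, green, blue; 420x560 float32, mm along the optical axis (not along the pixel's ray), 0 where there is no reading.
- viewer.get_calibration(name): a dict with "fx", "fy", "cx", "cy" (pixels), "rvec" (rotation vector, rad) and "tvec" (3), from world to camera coordinates, as OpenCV has them. Camera axes: x right, y down, z forward; pixel columns grow to the right and rows downward; lengths in mm; the calibration is good to about 2 mm. A picture is of the moment at which its call begins: read the wrist's pose just before it. get_calibration takes no time and is no camera call; for the wrist camera it gives the pose at the moment of the call.
- bot.finish_job(): hands the job in, once; it reports no verdict.
The state is a dict: "t": time; "q": joint angles; "joint_velocities": joint speeds; "tau": joint torques, N m; "ee_pos": TCP position; "ee_rot": TCP orientation; "contact_force": force on the tool from outside, world axes, zero at the start; "ft_torque": the same for the moment, N m; "gripper_width": opening from 0.0 (shut) to 1.0 (fully open).
Only numpy, scipy, OpenCV 4.12 (cv2) and the standard library are available. Lean on these libraries where they do the work, as an engineer would, in place of code of your own. Each camera call takes 0.05 s, during which the arm holds its last target.

## Working session

There is one attempt and no reset: what is moved stays moved. The work goes in short steps, Python scripts to look and compute and a tool call to move; the robot and the scene stay as the last step left them, time stands still between calls to the robot, and variables do not carry over. Pictures are saved under pics/ and viewed, and the job is handed in when it is done.

Besides the shell and the picture viewer there is one more tool, called after "Request:" in YAML: its name, and indented under it one key for each argument. move_arm: Moves the arm, as the interface text tells. Its arguments: {"type":"object","properties":{"deltas":{"type":"string"},"newtons":{"type":"number"}},"required":["deltas"]}

```bash
mkdir -p pics; ls
cat > h.py <<'E'
import numpy as np, cv2
from workcell import bot, viewer
def grab(n,f):
    im,d=viewer.get_image(n); c=viewer.get_calibration(n)
    cv2.imwrite(f'pics/{f}.png',im[:,:,::-1]); np.savez(f'pics/{f}.npz',im=im,d=d,**{k:np.array(v) for k,v in c.items()})
    return im,d,c
def load(f):
    z=np.load(f'pics/{f}.npz'); return z['im'],z['d'],z
def p3(u,v,d,c,z=None):
    R=cv2.Rodrigues(np.array(c['rvec'],float).reshape(3))[0]; t=np.array(c['tvec'],float).reshape(3)
    ray=np.array([(u-c['cx'])/c['fx'],(v-c['cy'])/c['fy'],1.])
    o=-R.T@t; r=R.T@ray
    if z is not None: return o+r*(z-o[2])/r[2]
    return o+r*d[int(v),int(u)]
def cloud(d,c):
    v,u=np.mgrid[0:d.shape[0],0:d.shape[1]]
    R=cv2.Rodrigues(np.array(c['rvec'],float).reshape(3))[0]; t=np.array(c['tvec'],float).reshape(3)
    P=np.stack([(u-c['cx'])/c['fx']*d,(v-c['cy'])/c['fy']*d,d],-1)
    return (P-t)@R
def proj(P,c):
    return cv2.projectPoints(np.array(P,float).reshape(-1,3),np.array(c['rvec'],float),np.array(c['tvec'],float),np.array([[c['fx'],0,c['cx']],[0,c['fy'],c['cy']],[0,0,1.]]),None)[0].reshape(-1,2)
def crop(f,x0,y0,x1,y1,s):
    im=cv2.imread(f'pics/{f}.png')[y0:y1,x0:x1]
    cv2.imwrite(f'pics/{f}_c{x0}_{y0}.png',cv2.resize(im,None,fx=s,fy=s,interpolation=cv2.INTER_CUBIC))
E
python3 - <<'E'
from h import *
for n in ['scene','side','wrist']:
    im,d,c=grab(n,n+'0')
    print(n,c,-cv2.Rodrigues(np.array(c['rvec'],float))[0].T@np.array(c['tvec']).ravel())
print(bot.get_obs())
a=[cv2.imread(f'pics/{n}0.png') for n in ['scene','side']]
E
```

```text
pics
scene {'fx': 492.82034207217885, 'fy': 492.82034207217885, 'cx': 283.0560947614224, 'cy': 199.3670525154379, 'rvec': array([ 1.88689463, -0.98396828,  0.5889285 ]), 'tvec': array([-326.55293884,  297.04489093, 1092.50689581])} [-485.66671803 -728.97480839  788.14172216]
side {'fx': 443.2886357273086, 'fy': 443.2886357273086, 'cx': 279.4074409853526, 'cy': 207.4278251438703, 'rvec': array([ 0.15125376, -2.57859287,  1.72582777]), 'tvec': array([ 563.63182427,  133.19462148, 1243.50562876])} [ 465.34308396 1150.52940268  584.35074831]
wrist {'fx': 342.7940148608859, 'fy': 342.7940148608859, 'cx': 280.7727242863574, 'cy': 202.98841929922446, 'rvec': array([-2.35150325,  1.66329709,  0.26030276]), 'tvec': array([-624.83757755,  -36.10936922,  393.26823331])} [ 287.99697901 -561.81500034  384.45732359]
{'t': 0.15, 'q': array([-1.40953523e+00,  5.28252262e-01,  1.43362437e+00, -7.43135029e-06,
        1.18137016e+00, -1.78525946e-01]), 'joint_velocities': array([ 4.22022995e-04, -4.09478254e-03, -2.80072248e-03,  3.12165041e-04,
       -4.79435090e-06,  8.19035167e-04]), 'tau': array([ 7.09874130e-04, -4.40431130e+01, -1.76842028e+01,  6.33608457e-02,
        5.52656525e-02, -1.08049894e-04]), 'ee_pos': array([ 208.21532363, -588.65426738,  194.59146498]), 'ee_rot': array([ 0.69692862,  0.12014155, -0.69692338,  0.1189719 ]), 'contact_force': array([ 0.36899551, -0.53840124,  0.74726026]), 'ft_torque': array([-0.00726293,  0.00807286, -0.03954182]), 'gripper_width': 1.003164016555763}
```

View pics/scene0.png

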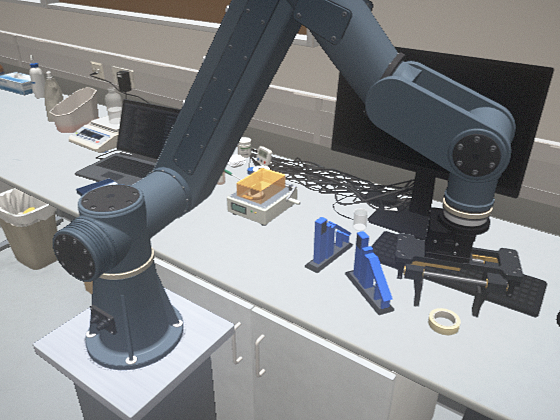

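View pics/side0.png

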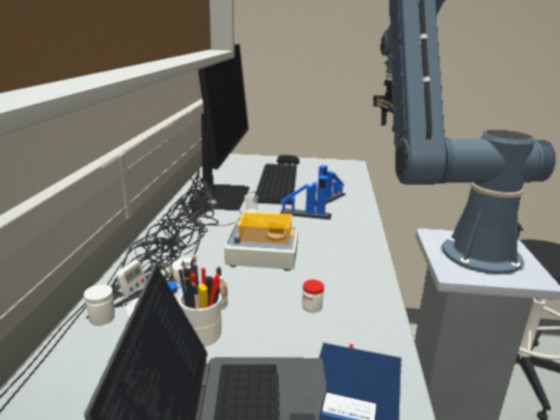

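View pics/wrist0.png

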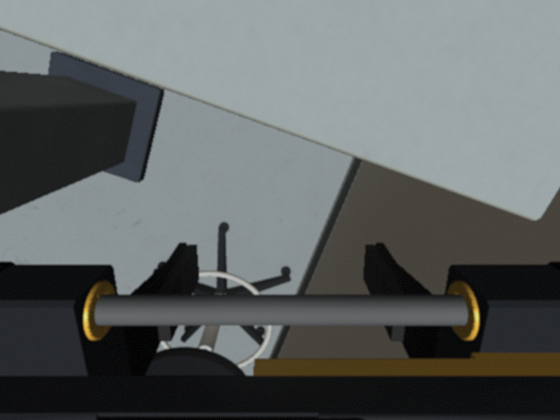

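The scene view shows two blue props, at about (328,245) and (370,270), and the controller at (262,195). The side view shows the controller at (262,240), with the props behind it around (320,195).

Run:
```python
from h import *
crop('scene0',200,150,420,330,3.6)
crop('side0',200,150,360,290,5)
for f in ['scene0','side0']:
    im,d,c=load(f); P=cloud(d,c)
    b=im.astype(int); m=(b[...,2]>b[...,0]+60)&(d>0)&(P[...,2]>5)
    n,l,s,_=cv2.connectedComponentsWithStats(m.astype(np.uint8))
    for i in range(1,n):
        if s[i,4]>60:
            q=P[l==i]; print(f,s[i],np.median(q,0).round(),q.min(0).round(),q.max(0).round())
    m=(b[...,0]>180)&(b[...,2]<120)&(b[...,1]<190)&(d>0)&(P[...,2]>5)
    n,l,s,_=cv2.connectedComponentsWithStats(m.astype(np.uint8))
    for i in range(1,n):
        if s[i,4]>60:
            q=P[l==i]; print('or',f,s[i],np.median(q,0).round(),q.min(0).round(),q.max(0).round())
```

```text
scene0 [ 0 75 28  8 79] [ 861. 1973.   69.] [ 829. 1868.   64.] [ 890. 2098.   75.]
scene0 [314 217  37  47 687] [ 470. -208.   66.] [ 432. -224.   13.] [ 584. -188.  143.]
scene0 [ 354  231   39   78 1149] [ 419. -362.   73.] [ 367. -434.   13.] [ 564. -301.  143.]
or scene0 [237 172  32  20 193] [566. 103. 113.] [529.  54. 107.] [628. 140. 117.]
side0 [ 280  165   63   49 1078] [ 460. -195.   65.] [ 376. -526.    8.] [ 593. -179.  142.]
side0 [167 281  10  11  75] [785. 297.  17.] [704. 264.   7.] [809. 530. 176.]
side0 [321 412  36   8 129] [416. 624.  17.] [384. 616.  14.] [438. 630.  19.]
or side0 [238 213  55  23 682] [590. 112. 113.] [524.  51.  79.] [660. 151. 116.]
or side0 [303 280  21  11 184] [462. 318.  60.] [441. 296.  57.] [484. 339.  63.]
```

View pics/scene0_c200_150.png

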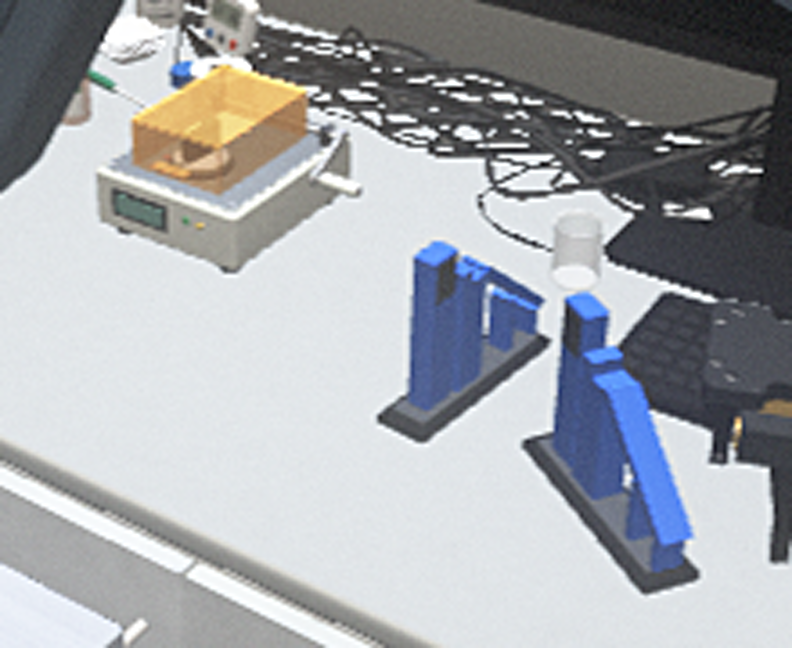

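View pics/side0_c200_150.png

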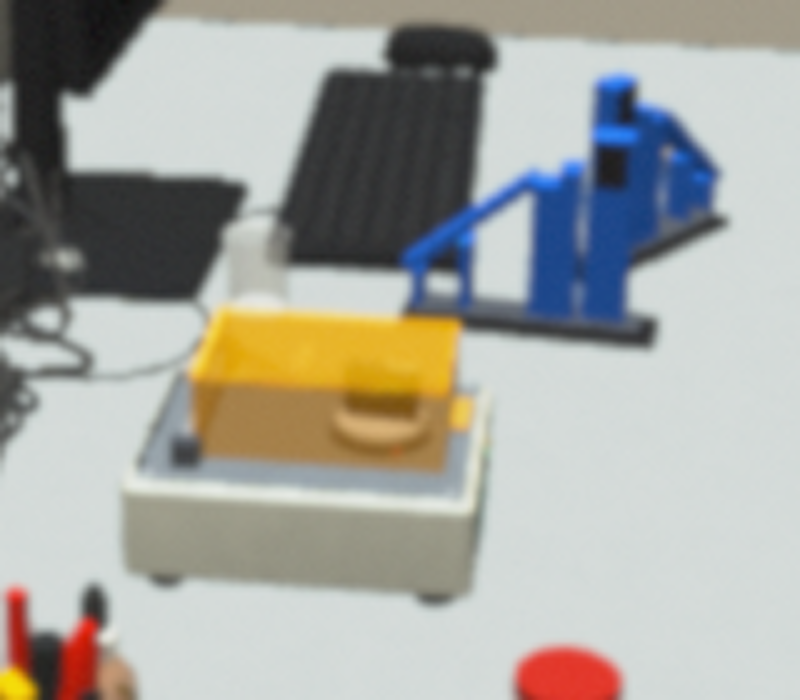

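Run:
```python
from h import *
from scipy.spatial.transform import Rotation as R
o=bot.get_obs(); M=R.from_quat(o['ee_rot']).as_matrix(); print(M.round(3))
c=viewer.get_calibration('wrist'); Rc=cv2.Rodrigues(c['rvec'])[0]; cam=-Rc.T@c['tvec']; print('cam in tool',M.T@(cam-o['ee_pos']), 'cam axes in tool',(M.T@Rc.T).round(2))
for f in ['scene0','side0']:
    im,d,cc=load(f); P=cloud(d,cc); b=im.astype(int)
    m=(b[...,2]>b[...,0]+40)&(d>0)&(P[...,2]>8)&(abs(P[...,1]+205)<45)&(P[...,0]<620)
    for lo,hi in [(15,60),(60,100),(100,112),(112,125),(125,150)]:
        q=P[m&(P[...,2]>lo)&(P[...,2]<hi)]
        if len(q)>5: print(f,lo,hi,len(q),q.mean(0).round(1),cv2.minAreaRect(q[:,:2].astype(np.float32)))
    # dark base
    m=(im.max(2)<90)&(d>0)&(P[...,2]>4)&(P[...,2]<25)&(abs(P[...,1]+205)<45)&(P[...,0]>370)&(P[...,0]<600)
    q=P[m]; print('base',len(q),cv2.minAreaRect(q[:,:2].astype(np.float32)))
    # unit: white case tops
    m=(d>0)&(P[...,2]>40)&(P[...,2]<75)&(P[...,0]>480)&(P[...,0]<720)&(P[...,1]>-40)&(P[...,1]<210)
    q=P[m]; print('unit',len(q),q.min(0),q.max(0),cv2.minAreaRect(q[:,:2].astype(np.float32)))
```

```text
[[-0.     0.333 -0.943]
 [ 0.002 -0.943 -0.333]
 [-1.    -0.002 -0.   ]]
cam in tool [-189.84353961    0.97633766  -84.21983312] cam axes in tool [[ 0.   -0.3   0.95]
 [ 1.   -0.   -0.  ]
 [ 0.    0.95  0.3 ]]
scene0 15 60 429 [ 495.  -209.6   37.7] ((510.0011901855469, -206.43490600585938), (26.01700782775879, 150.2631378173828), 85.52293395996094)
scene0 60 100 296 [ 469.7 -209.1   79.4] ((497.2423400878906, -207.28555297851562), (25.72156524658203, 126.93458557128906), 83.7702865600586)
scene0 100 112 89 [ 473.1 -207.8  105.5] ((472.6948547363281, -202.47122192382812), (25.004093170166016, 78.34701538085938), 82.15997314453125)
scene0 112 125 50 [ 454.5 -203.6  117.9] ((459.86865234375, -203.83212280273438), (17.910531997680664, 51.08664321899414), 75.26012420654297)
scene0 125 150 82 [ 447.5 -200.5  137.1] ((452.00872802734375, -199.55117797851562), (22.828876495361328, 32.278175354003906), 79.32721710205078)
base 153 ((498.6263732910156, -214.25086975097656), (40.23396682739258, 170.56893920898438), 77.34376525878906)
unit 1032 [507.67286663 -28.13451583  40.03287502] [693.66405
[... 447 characters left out ...]
92.8  105.1] ((476.4122619628906, -197.37442016601562), (27.757307052612305, 77.63313293457031), 81.86905670166016)
side0 112 125 28 [ 462.8 -193.7  117.4] ((460.8443298339844, -195.17018127441406), (24.027620315551758, 47.17498016357422), 84.91002655029297)
side0 125 150 44 [ 450.  -191.5  137.2] ((451.9577941894531, -194.6490936279297), (29.62312889099121, 23.5567569732666), 4.173925399780273)
base 98 ((480.5689697265625, -182.4840087890625), (118.97636413574219, 32.757835388183594), 5.444072246551514)
unit 1410 [510.80604845  24.63638664  40.0010311 ] [692.75451126 180.53784689  74.90544994] ((602.8681640625, 103.674560546875), (182.54176330566406, 154.17083740234375), 1.2781842947006226)
```

Candidates: left prop at scene (328,245), y≈-205, and right prop at (370,270), y≈-362. The left one is farthest to the robot's left, so it is the prop meant. Its nose points roughly along +x, as the enlarged crops show. Next I move to a wrist overview.

Request:
move_arm:
  deltas: "0.155 0.27 0.1 0 0 -0.17 0;0.155 0.27 0.1 0 0 -0.34 0;0.155 0.27 0.1 0 0 -0.34 0;0.155 0.27 0.1 0 0 -0.34 0;0.155 0.27 0.1 0 0 -0.34 0;0.155 0.27 0.1 0 0 -0.34 0;0.155 0.27 0.1 0 0 -0.34 0;0.155 0.27 0.1 0 0 -0.34 0"

```text
t: 0.82
ee_pos: [364.0, -316.6, 296.0]
ee_rot: [0.707, 0.0, -0.707, -0.0]
contact_force: [1.1, 0.1, -0.1]
gripper_width: 1.0
```

Request:
move_arm:
  deltas: "0.155 0.27 0.02 0 0 0 0;0.155 0.27 0.02 0 0 0 0;0.155 0.27 0.02 0 0 0 0;0.155 0.27 0.02 0 0 0 0;0.155 0.27 0.02 0 0 0 0;0.155 0.27 0.02 0 0 0 0;0.155 0.27 0.02 0 0 0 0;0.155 0.27 0.02 0 0 0 0"

```text
t: 1.48
ee_pos: [519.8, -45.1, 315.6]
ee_rot: [0.708, 0.002, -0.707, 0.001]
contact_force: [0.8, -0.0, -0.5]
gripper_width: 0.997
```

Request:
move_arm:
  deltas: "0 0 0 0 0 0 0;0 0 0 0 0 0 0;0 0 0 0 0 0 0"

```text
t: 1.73
ee_pos: [517.7, -49.6, 314.9]
ee_rot: [-0.707, 0.0, 0.708, -0.0]
contact_force: [0.2, -0.5, 0.5]
gripper_width: 1.001
```

Run:
```python
from h import *
o=bot.get_obs(); print(o['t'],o['ee_pos'],o['q'].round(2),abs(o['joint_velocities']).max())
grab('wrist','w1'); grab('scene','s1')
```

```text
1.7333 [517.67439561 -49.60715531 314.92598425] [-0.31  0.26  1.53 -0.    1.36  1.26] 0.02460994659330706
```

View pics/w1.png

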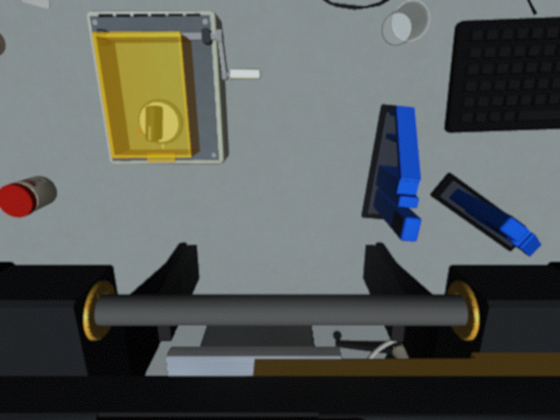

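View pics/s1.png

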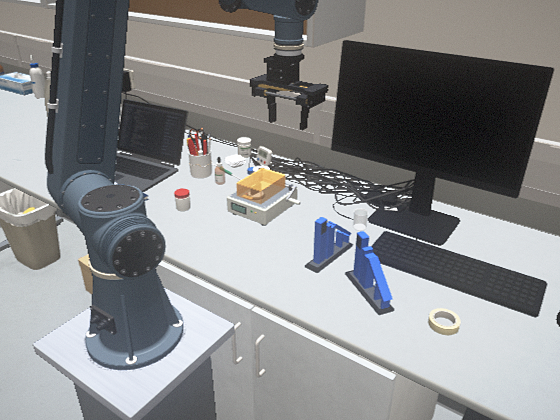

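The wrist view (w1) shows the controller at (155,90), the roller at (245,73) and the red pot at (18,200). It also shows the target prop, with its grip top at (411,230) and nose at (405,110), the decoy at (490,215), and the beaker at (405,22).

Run:
```python
from h import *
crop('w1',80,0,270,175,4.2)
crop('w1',350,90,440,250,3.7)
```

```text
(no output)
```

View pics/w1_c80_0.png

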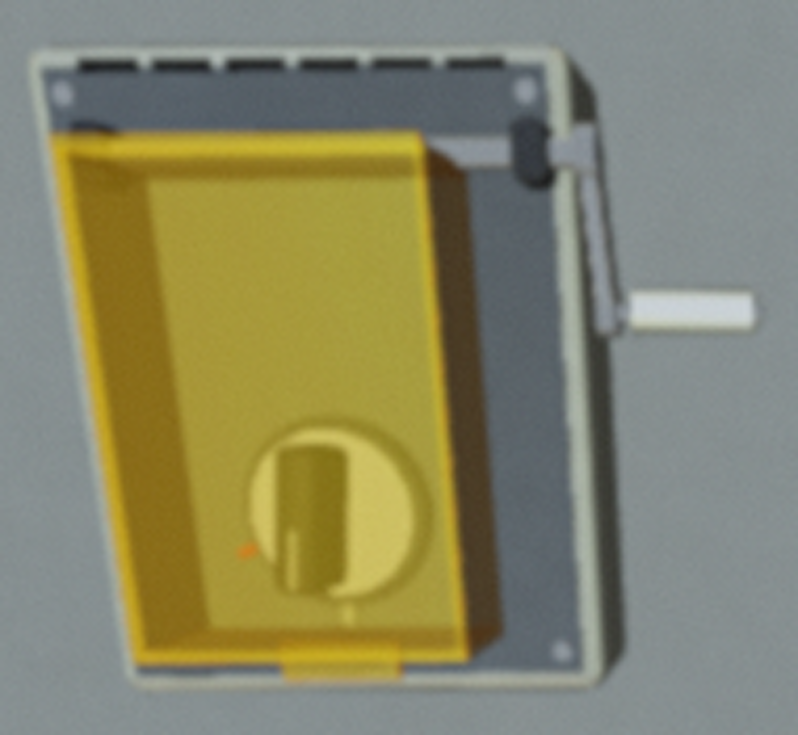

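View pics/w1_c350_90.png

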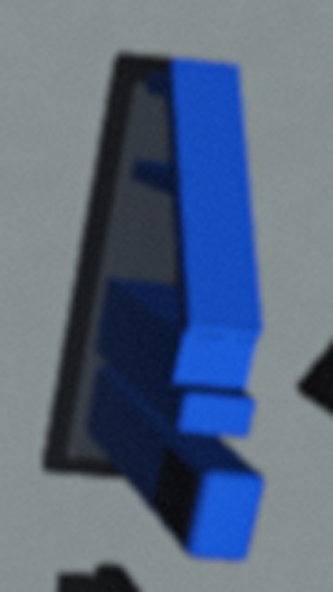

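Run:
```python
from h import *
im,d,c=load('w1')
def U(pts,s,ox,oy,z):
    r=[]
    for x,y in pts: 
        p=p3(x/s+ox-0.4,y/s+oy-0.4,d,c,z); r.append(p); print((round(x/s+ox),round(y/s+oy)),p.round(1), 'depth:',p3(x/s+ox,y/s+oy,d,c).round(0))
    return np.array(r)
print('case');r=U([(33,55),(560,55),(595,683),(133,685)],4.2,80,0,65); print(r.mean(0))
for a,b in [(0,1),(1,2),(2,3),(3,0)]:
    e=r[b]-r[a]; print(np.linalg.norm(e),np.degrees(np.arctan2(e[1],e[0])))
print('roller');U([(630,310),(755,312),(692,311)],4.2,80,0,53.4+3)
print('grip');r=U([(200,470),(262,475),(243,558),(188,555)],3.7,350,90,140);print(r.mean(0))
print('nose/crest');r1=U([(172,62),(238,67)],3.7,350,90,40);r2=U([(188,328),(260,328)],3.7,350,90,107.3)
e=r1.mean(0)-r2.mean(0);print(e,np.degrees(np.arctan2(e[1],e[0])))
e=r1.mean(0)-r.mean(0)
print('beaker etc')
U([(60,10)],1,345,12,0)
P=cloud(d,c)
b=im.astype(int)
m=(b[...,0]>150)&(b[...,1]<60)&(d>0); print('pot',P[m].mean(0))
g=(b[...,2]>b[...,0]+60)&(P[...,2]>133)&(P[...,2]<147)&(P[...,1]>-260); q=P[g];print(len(q),q.mean(0),cv2.minAreaRect(q[:,:2].astype(np.float32)))
```

```text
case
(88, 13) [690.8 170.1  65. ] depth: [690. 170.  65.]
(213, 13) [690.5  26.6  65. ] depth: [691.  27.  61.]
(222, 163) [517.5  26.5  65. ] depth: [516.  27.  61.]
(112, 163) [517.2 169.3  65. ] depth: [504. 201.   0.]
[604.0055557   98.13385276  65.        ]
143.52951171967752 -90.10594199094689
172.97556884824027 -179.97419296858598
142.8100542709696 90.14565915034376
173.60583048255143 0.26323081979282204
roller
(230, 74) [625.9  11.8  56.4] depth: [625.  10.  62.]
(260, 74) [625.3 -24.6  56.4] depth: [625. -25.  57.]
(245, 74) [625.6  -6.3  56.4] depth: [625.  -7.  56.]
grip
(404, 217) [ 469.4 -189.6  140. ] depth: [ 468. -191.  137.]
(421, 218) [ 467.7 -208.8  140. ] depth: [ 467. -209.  140.]
(416, 241) [ 440.1 -206.2  140. ] depth: [ 440. -206.  141.]
(401, 240) [ 441.1 -188.9  140. ] depth: [ 379. -243.    0.]
[ 454.57567718 -198.38210272  140.        ]
nose/crest
(396, 107) [ 586.1 -201.4   40. ] depth: [ 586. -202.   41.]
(414, 108) [ 584.3 -224.9   40. ] depth: [ 584. -225.   41.]
(401, 179) [ 506.  -193.   107.3] depth: [ 506. -194.  107.]
(420, 179) [ 506.  -216.2  107.3] depth: [ 506. -216.  108.]
[ 79.18743538  -8.54178397 -67.3       ] -6.156571981246688
beaker etc
(405, 22) [ 692.6 -214.7    0. ] depth: [ 691. -214.    4.]
pot [464.58158663 310.65501085  60.52244881]
419 [ 455.53736581 -198.55133885  139.84571835] ((454.4931640625, -198.81459045410156), (19.765296936035156, 29.448974609375), 86.30413818359375)
```

Case edges come out at 143 x 173 mm inside the rim with yaw ≈ 0. The hinge is at about (664.5, 99) and the roller at (625.5,-6.5). The prop grip is at (455,-198.5) with yaw ≈ -6.3°, and the measured sizes agree with those given. Next I approach the prop.

Request:
move_arm:
  deltas: "-0.067 -0.148 -0.1 0 0 -0.11 0;-0.067 -0.148 -0.1 0 0 -0.11 0;-0.067 -0.148 -0.1 0 0 -0.11 0;-0.067 -0.148 -0.1 0 0 -0.11 0;-0.067 -0.148 -0.1 0 0 -0.11 0;-0.067 -0.148 -0.1 0 0 -0.11 0;-0.067 -0.148 -0.1 0 0 -0.11 0;-0.067 -0.148 -0.1 0 0 -0.11 0"

```text
t: 2.5
ee_pos: [451.4, -197.7, 215.9]
ee_rot: [0.706, -0.04, -0.706, -0.04]
contact_force: [0.3, -0.1, -0.7]
gripper_width: 1.001
```

Run:
```python
from h import *
o=bot.get_obs(); print(o['t'],o['ee_pos'],o['ee_rot'],o['q'].round(2),abs(o['joint_velocities']).max())
grab('wrist','w2')
```

```text
2.5 [ 451.43703847 -197.68728117  215.90940334] [ 0.70633083 -0.03957096 -0.70566568 -0.03958333] [-0.64  0.32  1.73  0.    1.09  1.04] 0.03151463960153438
```

View pics/w2.png

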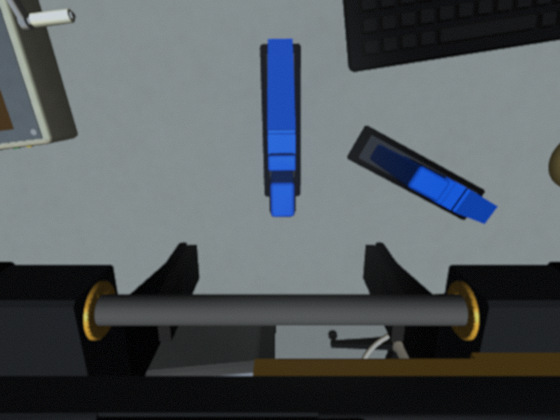

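In w2 the prop stands straight in line with the tool: nose at (281,42), grip at (282,200), centre column 281. I descend and grip.

Request:
move_arm:
  deltas: "0 0 -0.04 0 0 0 0;0 0 -0.075 0 0 0 0;0 0 -0.1 0 0 0 0;0 0 -0.114 0 0 0 0;0 0 -0.114 0 0 0 0;0 0 -0.114 0 0 0 0"
  newtons: 40

```text
t: 3.05
ee_pos: [452.1, -196.5, 101.7]
ee_rot: [0.706, -0.038, -0.706, -0.038]
contact_force: [1.2, 0.4, -0.5]
gripper_width: 0.997
```

Request:
move_arm:
  deltas: "0 0 0 0 0 0 255;0 0 0 0 0 0 255;0 0 0 0 0 0 255;0 0 0 0 0 0 255;0 0 0 0 0 0 255;0 0 0 0 0 0 255;0 0 0 0 0 0 255;0 0 0 0 0 0 255"
  newtons: 40

```text
t: 3.72
ee_pos: [451.3, -197.3, 101.4]
ee_rot: [0.706, -0.039, -0.706, -0.039]
contact_force: [0.1, -0.2, -0.1]
gripper_width: 0.48
```

Request:
move_arm:
  deltas: "0 0 0 0 0 0 255;0 0 0 0 0 0 255;0 0 0 0 0 0 255;0 0 0 0 0 0 255;0 0 0 0 0 0 255;0 0 0 0 0 0 255;0 0 0 0 0 0 255;0 0 0 0 0 0 255"

```text
t: 4.38
ee_pos: [451.3, -197.2, 101.3]
ee_rot: [-0.706, 0.039, 0.706, 0.039]
contact_force: [0.3, -0.1, -1.4]
gripper_width: 0.222
```

Request:
move_arm:
  deltas: "0 0 0.006 0 0 0 255;0 0 0.012 0 0 0 255;0 0.02 0.012 0 0 0.02 255;0.003 0.045 0.012 0 0 0.04 255;0.006 0.07 0.012 0 0 0.06 255;0.01 0.095 0.012 0 0 0.08 255;0.01 0.12 0.012 0 0 0.1 255;0.01 0.145 0.012 0 0 0.11 255"

```text
t: 5.05
ee_pos: [461.1, -50.9, 113.7]
ee_rot: [-0.707, -0.0, 0.707, -0.0]
contact_force: [0.8, 0.4, -4.5]
gripper_width: 0.226
```

Request:
move_arm:
  deltas: "0 0.02 0 0 0 0 255;0 0.035 0 0 0 0 255;0 0.045 0 0 0 0 255;0 0.045 0 0 0 0 255;0 0.045 0 0 0 0 255"

```text
t: 5.47
ee_pos: [461.3, -7.2, 113.5]
ee_rot: [0.707, 0.0, -0.707, 0.001]
contact_force: [-0.1, 0.4, -3.7]
gripper_width: 0.22
```

Run:
```python
from h import *
o=bot.get_obs(); print(o['t'],o['ee_pos'],o['ee_rot'],o['contact_force'],o['gripper_width'])
grab('wrist','w3');grab('side','sd3');grab('scene','sc3'); crop('sc3',200,120,360,260,5); crop('sd3',200,150,360,290,5)
```

```text
5.4667 [461.34315778  -7.19268676 113.52268063] [ 7.07139091e-01  2.70371420e-04 -7.07074169e-01  5.94395212e-04] [-0.11616959  0.44856308 -3.6746564 ] 0.21958339075987718
```

View pics/w3.png

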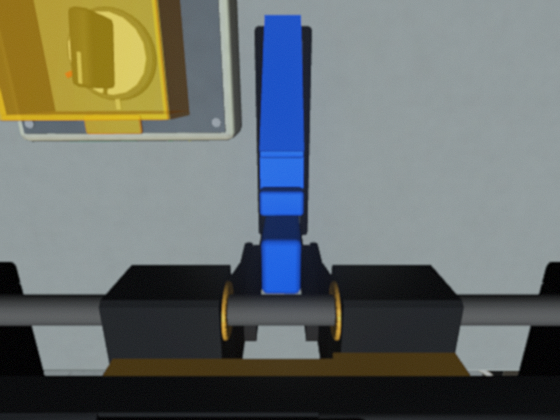

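View pics/sc3_c200_120.png

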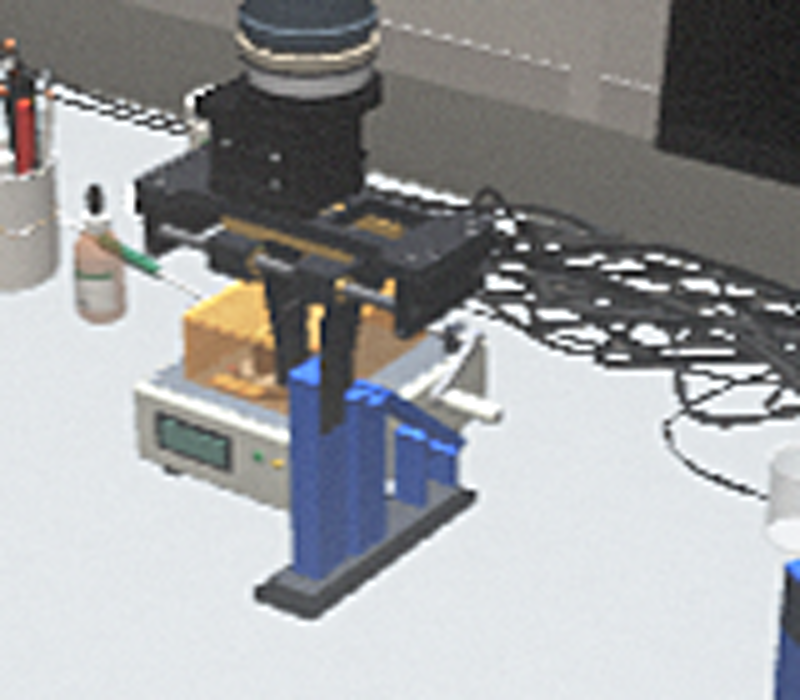

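View pics/sd3_c200_150.png

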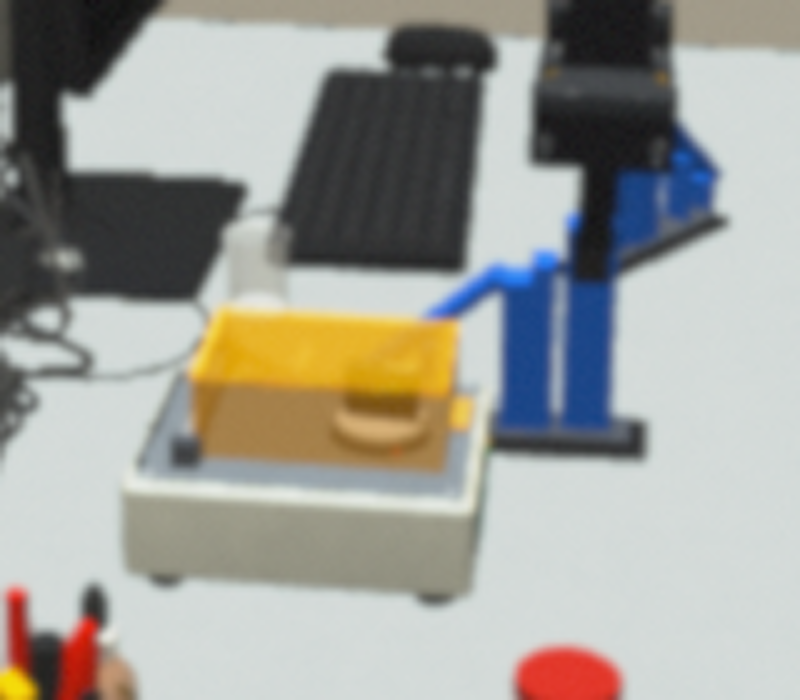

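The prop is held upright, straight and lifted 12 mm, with its nose short of the roller. I lower it back to the bench.

Request:
move_arm:
  deltas: "0 0 -0.004 0 0 0 255;0 0 -0.008 0 0 0 255;0 0 -0.011 0 0 0 255;0 0 -0.012 0 0 0 255;0 0 -0.012 0 0 0 255;0 0 -0.012 0 0 0 255"

```text
t: 6.12
ee_pos: [460.8, -7.5, 101.5]
ee_rot: [-0.707, 0.0, 0.707, 0.0]
contact_force: [-3.4, -0.8, 2.9]
gripper_width: 0.224
```

Run:
```python
from h import *
o=bot.get_obs(); print(o['t'],o['ee_pos'],o['contact_force'],o['gripper_width'])
im,d,c=load('w3')
P=cloud(d,c); b=im.astype(int)
m=(b[...,2]>b[...,0]+60)&(d>0)&(P[...,2]>35)&(abs(P[...,1])<40); q=P[m]; print('w3 blue',q.min(0),q.max(0)); 
for lo,hi in [(50,70),(75,110),(115,135)]:
    k=q[(q[:,2]>lo)&(q[:,2]<hi)]; print(k[:,0].mean(),np.percentile(k[:,1],[3,50,97]))
```

```text
6.1167 [460.82833955  -7.47941731 101.50448681] [-3.37026743 -0.80038318  2.91252184] 0.22409271777671852
w3 blue [450.22312601 -21.14224607  49.25271357] [596.11308492   3.44774549 154.67906657]
584.5669249263666 [-20.42157169  -9.28502456   2.12174802]
546.9274739325023 [-20.17690053  -8.63533022   2.4136146 ]
500.694992425198 [-19.76769733  -8.57754389   2.61092466]
```

Prop is down at y≈-9, yaw≈0, nose x≈597. I push it along +x in steps and watch the force.

Request:
move_arm:
  deltas: "0.008 0.001 0 0 0 0 255;0.016 0.001 0 0 0 0 255;0.023 0.001 0 0 0 0 255;0.028 0.001 0 0 0 0 255;0.033 0.001 0 0 0 0 255;0.038 0.001 0 0 0 0 255;0.043 0.001 0 0 0 0 255;0.048 0.001 0 0 0 0 255"

```text
t: 6.78
ee_pos: [497.0, -5.2, 101.1]
ee_rot: [-0.698, -0.002, 0.717, -0.0]
contact_force: [-28.1, -4.2, 25.9]
gripper_width: 0.226
```

Request:
move_arm:
  deltas: "0.005 0 0 0 0 0 255;0.01 0 0 0 0 0 255;0.015 0 0 0 0 0 255;0.02 0 0 0 0 0 255;0.025 0 0 0 0 0 255;0.03 0 0 0 0 0 255;0.035 0 0 0 0 0 255;0.04 0 0 0 0 0 255"

```text
t: 7.45
ee_pos: [544.1, -5.4, 100.8]
ee_rot: [-0.703, -0.001, 0.711, 0.0]
contact_force: [-10.4, -0.1, 7.6]
gripper_width: 0.224
```

Run:
```python
from h import *
o=bot.get_obs(); print(o['t'],o['ee_pos'],o['contact_force'],o['gripper_width'])
grab('side','sd4');grab('scene','sc4'); grab('wrist','w4'); crop('sc4',200,120,360,260,5); crop('sd4',200,150,360,290,5)
```

```text
7.45 [544.0893184   -5.41078994 100.79938594] [-10.44507946  -0.09173346   7.62555904] 0.2238272110169826
```

View pics/sc4_c200_120.png

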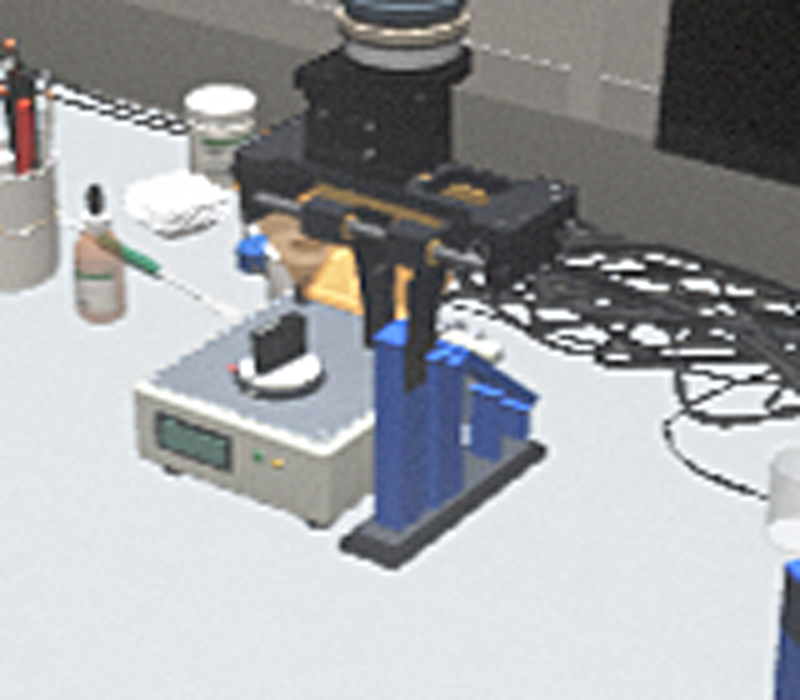

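View pics/w4.png

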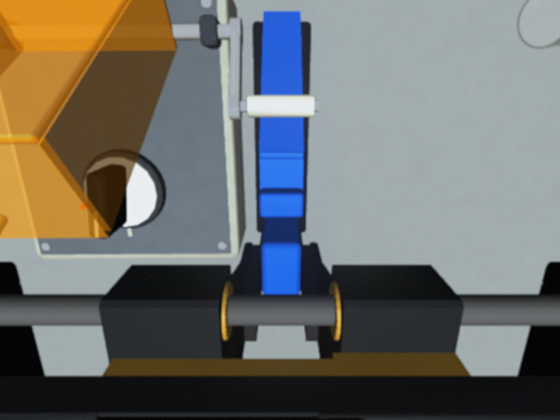

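The ramp is lifting the guard, with the roller mid-ramp at w4 (281,105). I continue, easing the downward pressure slightly.

Request:
move_arm:
  deltas: "0.004 0 0.0005 0 0 0 255;0.008 0 0.0005 0 0 0 255;0.012 0 0.0005 0 0 0 255;0.016 0 0.0005 0 0 0 255;0.02 0 0.0005 0 0 0 255;0.024 0 0.0005 0 0 0 255;0.028 0 0.0005 0 0 0 255;0.028 0 0.0005 0 0 0 255"

```text
t: 8.27
ee_pos: [575.6, -5.4, 100.8]
ee_rot: [-0.705, -0.001, 0.709, 0.0]
contact_force: [-4.3, 1.7, 1.1]
gripper_width: 0.222
```

Run:
```python
from h import *
o=bot.get_obs(); print(o['t'],o['ee_pos'],o['contact_force'],o['gripper_width'])
grab('side','sd5');grab('wrist','w5'); crop('sd5',200,130,360,270,5)
```

```text
8.2667 [575.64406035  -5.43770992 100.83419706] [-4.34382043  1.73984205  1.07509814] 0.222248764549296
```

View pics/w5.png

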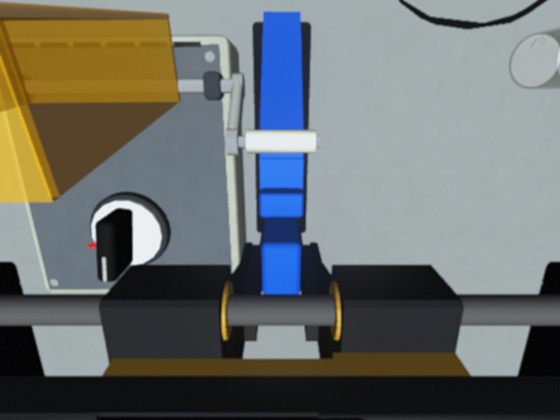

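View pics/sd5_c200_130.png

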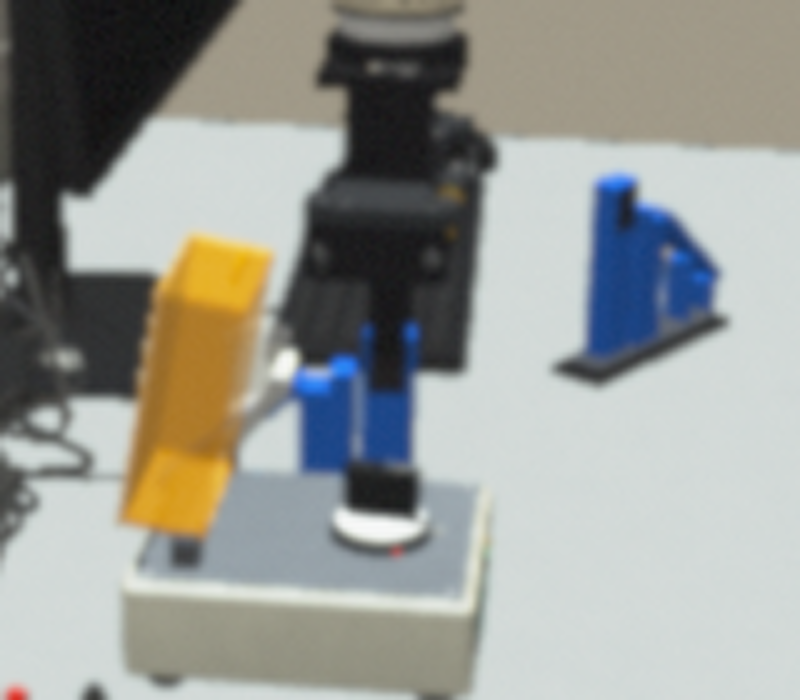

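The roller is just before the crest at w5 (281,141), and the guard is nearly upright and clear of the gripper. I push the last millimetres slowly.

Request:
move_arm:
  deltas: "0.002 0 0 0 0 0 255;0.004 0 0 0 0 0 255;0.006 0 0 0 0 0 255;0.008 0 0 0 0 0 255;0.01 0 0 0 0 0 255;0.012 0 0 0 0 0 255;0.012 0 0 0 0 0 255"

```text
t: 8.95
ee_pos: [590.6, -6.2, 101.6]
ee_rot: [0.708, -0.0, -0.706, -0.0]
contact_force: [1.2, 2.3, -9.4]
gripper_width: 0.223
```

Run:
```python
from h import *
o=bot.get_obs(); print(o['t'],o['ee_pos'],o['contact_force'],o['gripper_width'])
im,d,c=grab('wrist','w6'); crop('w6',190,60,350,310,2.3)
P=cloud(d,c)
b=im.astype(int)
# roller
m=(im.min(2)>170)&(P[...,2]>95)&(P[...,1]<15)&(P[...,1]>-30); q=P[m]; print('roller',len(q),np.median(q,0),q.max(0),q.min(0))
```

```text
8.95 [590.55862898  -6.24885093 101.59120011] [ 1.24228107  2.33717994 -9.36054893] 0.22292239546254036
roller 1436 [642.38388396  -6.0259233  118.85595019] [674.58662768  14.85309903 291.60235193] [636.59263048 -24.21343378 114.22102024]
```

View pics/w6_c190_60.png

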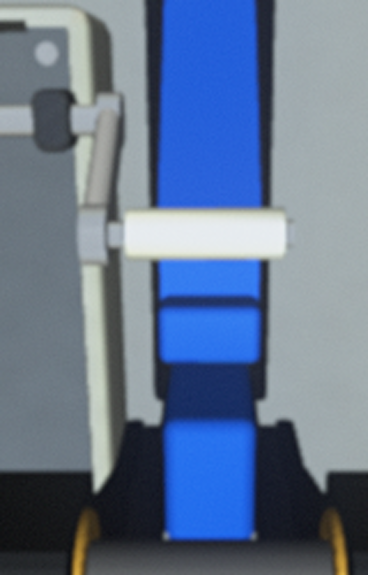

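The roller is on the crest, with its top at z≈119. I go a few millimetres more and put back the 0.5 mm I raised.

Request:
move_arm:
  deltas: "0.001 0 -0.0005 0 0 0 255;0.002 0 -0.0005 0 0 0 255;0.003 0 -0.0005 0 0 0 255;0.004 0 -0.0005 0 0 0 255;0.005 0 -0.0005 0 0 0 255;0.005 0 -0.0005 0 0 0 255"

```text
t: 9.5
ee_pos: [594.6, -6.5, 101.4]
ee_rot: [0.707, -0.0, -0.707, 0.0]
contact_force: [-0.7, -0.1, -8.6]
gripper_width: 0.226
```

Run:
```python
from h import *
o=bot.get_obs(); print(o['t'],o['ee_pos'],o['contact_force'],o['ft_torque'])
im,d,c=grab('wrist','w7'); crop('w7',190,60,350,310,2.3)
P=cloud(d,c)
m=(im.min(2)>170)&(P[...,2]>95)&(P[...,1]<15)&(P[...,1]>-30)&(P[...,2]<140); q=P[m]; print('roller',len(q),np.median(q,0),q.max(0),q.min(0))
```

```text
9.5 [594.63977631  -6.45972432 101.44889044] [-0.67649976 -0.1196029  -8.57898577] [ 0.13391398  0.31224776 -0.01574112]
roller 1349 [638.40834296  -5.64226798 116.04746793] [643.14565629  14.91231088 118.24675392] [632.35361335 -25.21077788 111.86852101]
```

View pics/w7_c190_60.png

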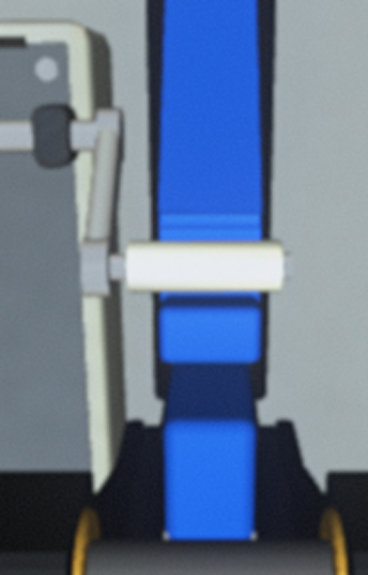

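The roller has dropped into the notch: its top is at z≈117, and it sits between the crest line and the wall. I ease down and release.

Request:
move_arm:
  deltas: "0 0 -0.0005 0 0 0 255;0 0 -0.001 0 0 0 255;0 0 -0.001 0 0 0 255"

```text
t: 9.8
ee_pos: [594.4, -6.5, 100.9]
ee_rot: [0.707, -0.0, -0.707, 0.0]
contact_force: [-1.4, 0.2, -2.7]
gripper_width: 0.222
```

Request:
move_arm:
  deltas: "0 0 0 0 0 0 185;0 0 0 0 0 0 170;0 0 0 0 0 0 150;0 0 0 0 0 0 110;0 0 0 0 0 0 110;0 0 0 0 0 0 110;0 0 0 0 0 0 110;0 0 0 0 0 0 110"

```text
t: 10.47
ee_pos: [594.4, -6.3, 100.4]
ee_rot: [0.707, -0.0, -0.707, -0.0]
contact_force: [0.4, -0.6, -0.5]
gripper_width: 0.56
```

Run:
```python
from h import *
o=bot.get_obs(); print(o['t'],o['ee_pos'],o['contact_force'],o['gripper_width'])
im,d,c=grab('wrist','w8'); crop('w8',190,60,350,310,2.3)
P=cloud(d,c)
m=(im.min(2)>170)&(P[...,2]>95)&(P[...,1]<15)&(P[...,1]>-30)&(P[...,2]<140); q=P[m]; print('roller',len(q),np.median(q,0),q.max(0),q.min(0))
```

```text
10.4667 [594.43302127  -6.25529988 100.37800441] [ 0.42770866 -0.56909692 -0.52745986] 0.5602176686976539
roller 1301 [637.86062037  -5.97572679 115.73046882] [642.57011114  12.49919816 118.3472726 ] [631.60103172 -23.82491516 111.40186673]
```

View pics/w8_c190_60.png

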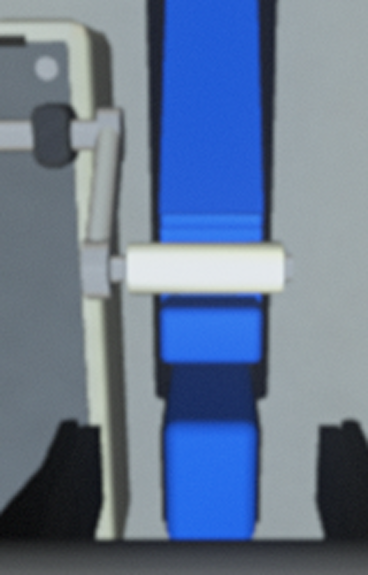

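Released: the prop alone holds the guard. I rise, back off, and turn the gripper half round in preparation for the knob.

Request:
move_arm:
  deltas: "0 0 0.03 0 0 0 110;0 0 0.07 0 0 0 110;0 0 0.11 0 0 0 110;0 0 0.15 0 0 0 110;0 0 0.19 0 0 0 110;-0.03 0 0.21 0 0 0 110;-0.06 0 0.22 0 0 0 110;-0.1 0 0.22 0 0 0 110"

```text
t: 11.18
ee_pos: [496.7, -7.0, 323.5]
ee_rot: [0.71, -0.001, -0.704, 0.001]
contact_force: [0.5, -0.5, 0.8]
gripper_width: 0.57
```

Request:
move_arm:
  deltas: "-0.02 0.02 0.03 0 0 0.125 110;-0.02 0.04 0.06 0 0 0.25 110;-0.02 0.06 0.06 0 0 0.375 110;-0.02 0.08 0.06 0 0 0.5 110;-0.02 0.1 0.06 0 0 0.625 110;-0.02 0.105 0.06 0 0 0.75 110;-0.02 0.105 0.06 0 0 0.875 110;-0.02 0.105 0.06 0 0 1 110"

```text
t: 11.85
ee_pos: [474.0, 99.5, 380.3]
ee_rot: [-0.619, -0.341, 0.619, -0.341]
contact_force: [0.2, -0.2, -0.1]
gripper_width: 0.57
```

Request:
move_arm:
  deltas: "0 0 0 0 0 0.125 110;0 0 0 0 0 0.25 110;0 0 0 0 0 0.375 110;0 0 0 0 0 0.5 110;0 0 0 0 0 0.625 110;0 0 0 0 0 0.75 110;0 0 0 0 0 0.875 110;0 0 0 0 0 1 110"

```text
t: 12.52
ee_pos: [474.1, 98.8, 380.3]
ee_rot: [0.38, 0.596, -0.38, 0.596]
contact_force: [-0.3, 0.4, 0.2]
gripper_width: 0.569
```

Request:
move_arm:
  deltas: "0 0 0 0 0 0.125 110;0 0 0 0 0 0.25 110;0 0 0 0 0 0.375 110;0 0 0 0 0 0.5 110;0 0 0 0 0 0.625 110;0 0 0 0 0 0.75 110;0 0 0 0 0 0.875 110;0 0 0 0 0 1 110"

```text
t: 13.18
ee_pos: [474.1, 98.8, 380.3]
ee_rot: [0.048, 0.706, -0.048, 0.705]
contact_force: [-0.2, 1.1, -0.1]
gripper_width: 0.571
```

Request:
move_arm:
  deltas: "0 0 0 0 0 0.14 0;0 0 0 0 0 0.14 0;0 0 0 0 0 0.14 0"

```text
t: 13.43
ee_pos: [474.2, 98.8, 380.3]
ee_rot: [0.002, 0.707, -0.001, 0.707]
contact_force: [-0.5, 0.8, -0.4]
gripper_width: 0.719
```

Run:
```python
from h import *
o=bot.get_obs(); print(o['t'],o['ee_pos'],o['ee_rot'].round(3),o['q'].round(2),o['gripper_width'])
grab('wrist','w9');grab('scene','sc9'); crop('sc9',200,120,360,260,5)
```

```text
13.4333 [474.16881373  98.79882196 380.28072481] [ 0.002  0.707 -0.001  0.707] [-0.03  0.15  1.49  0.    1.5  -1.59] 0.7193041393977646
```

View pics/w9.png

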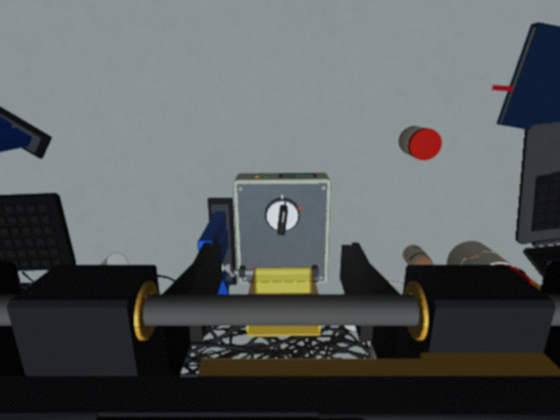

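View pics/sc9_c200_120.png

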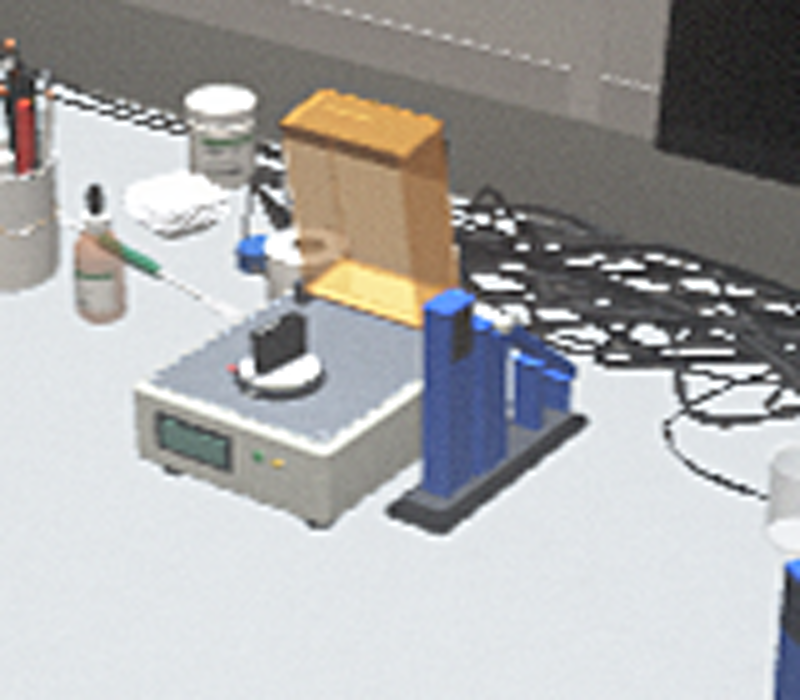

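The guard stands open on the prop, and the knob is exposed at w9 (282,216). I zoom in on it.

Run:
```python
from h import *
crop('w9',230,165,335,280,6)
im,d,c=load('w9'); P=cloud(d,c)
b=im.astype(int)
m=(P[...,2]>88)&(P[...,2]<112)&(abs(P[...,0]-570)<40)&(abs(P[...,1]-99)<40)&(im.max(2)<110)
q=P[m];print(len(q),q.mean(0),q[:,2].max(),cv2.minAreaRect(q[:,:2].astype(np.float32)))
m=(P[...,2]>60)&(P[...,2]<80)&(abs(P[...,0]-570)<40)&(abs(P[...,1]-99)<40)&(im.min(2)>170)
q=P[m];print(len(q),q.mean(0),cv2.minEnclosingCircle(q[:,:2].astype(np.float32)))
```

```text
198 [566.5443028   99.1446001  103.17710308] 106.83953359996713 ((567.954833984375, 99.37537384033203), (11.475689888000488, 40.525455474853516), 82.55555725097656)
415 [567.89630919  99.09603339  74.23388735] ((569.9537353515625, 99.78260803222656), 23.855859756469727)
```

View pics/w9_c230_165.png

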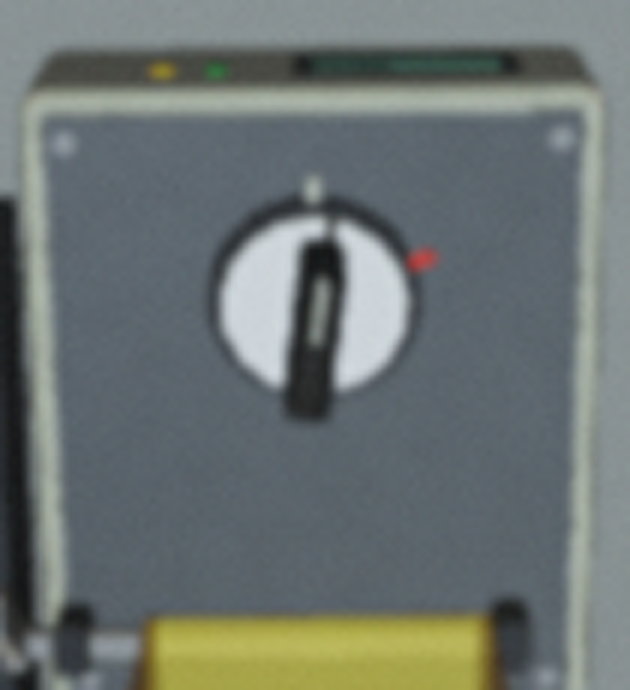

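Run:
```python
from scipy.spatial.transform import Rotation as R
print((R.from_rotvec([0,-.5,0])*R.from_rotvec([0,0,-.147])).as_rotvec())
```

```text
[ 0.03674944 -0.49909174 -0.14392248]
```

Request:
move_arm:
  deltas: "0.01 0 -0.03 0.009 -0.125 -0.036 130;0.02 0 -0.06 0.018 -0.25 -0.072 130;0.035 0 -0.095 0.028 -0.375 -0.108 130;0.05 0 -0.13 0.037 -0.499 -0.144 130;0.065 0.0005 -0.165 0.037 -0.499 -0.144 130;0.065 0.0005 -0.2 0.037 -0.499 -0.144 130;0.065 0.0005 -0.22 0.037 -0.499 -0.144 130;0.065 0.0005 -0.229 0.037 -0.499 -0.144 130"

```text
t: 14.2
ee_pos: [536.2, 99.3, 147.4]
ee_rot: [0.065, 0.511, -0.039, 0.856]
contact_force: [0.1, 0.1, -0.1]
gripper_width: 0.501
```

Request:
move_arm:
  deltas: "0 0 0 0 0 0 130;0 0 0 0 0 0 130;0 0 0 0 0 0 130"
  newtons: 12

```text
t: 14.45
ee_pos: [540.9, 99.3, 152.9]
ee_rot: [0.064, 0.507, -0.038, 0.858]
contact_force: [0.3, 0.0, 0.9]
gripper_width: 0.491
```

Run:
```python
from h import *
o=bot.get_obs(); print(o['t'],o['ee_pos'],o['ee_rot'].round(3),o['q'].round(2),o['gripper_width'],o['ft_torque'])
im,d,c=grab('wrist','w10');grab('scene','sc10');grab('side','sd10'); crop('sc10',200,100,360,240,5);crop('sd10',200,130,360,270,5)
P=cloud(d,c)
m=(P[...,2]>96)&(P[...,2]<112)&(abs(P[...,0]-570)<40)&(abs(P[...,1]-99)<30)&(im.max(2)<110)
q=P[m];print(len(q),q.mean(0),q[:,2].max(),cv2.minAreaRect(q[:,:2].astype(np.float32)))
```

```text
14.45 [540.88791877  99.25079429 152.88197366] [ 0.064  0.507 -0.038  0.858] [-0.03  0.38  2.08  0.08  0.18 -1.53] 0.490988051844192 [ 0.02407526  0.13885165 -0.01137764]
573 [564.93309079  99.46677255 103.82196606] 106.33916471034485 ((568.7008666992188, 99.1832504272461), (11.654772758483887, 40.70968246459961), 83.13854217529297)
```

View pics/w10.png

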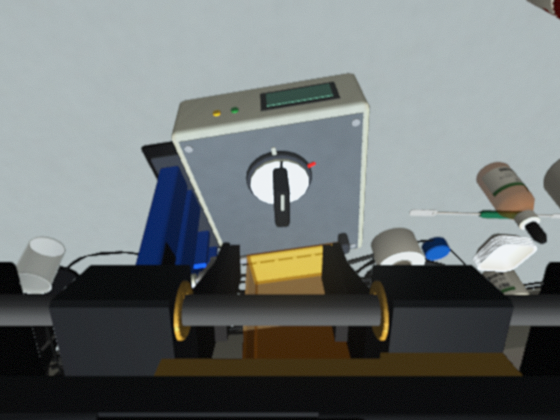

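View pics/sc10_c200_100.png

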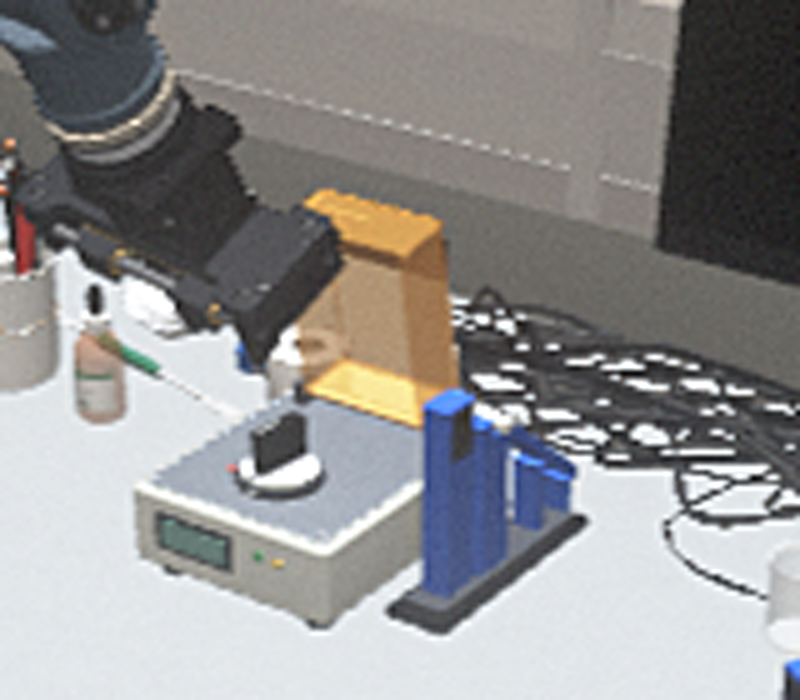

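View pics/sd10_c200_130.png

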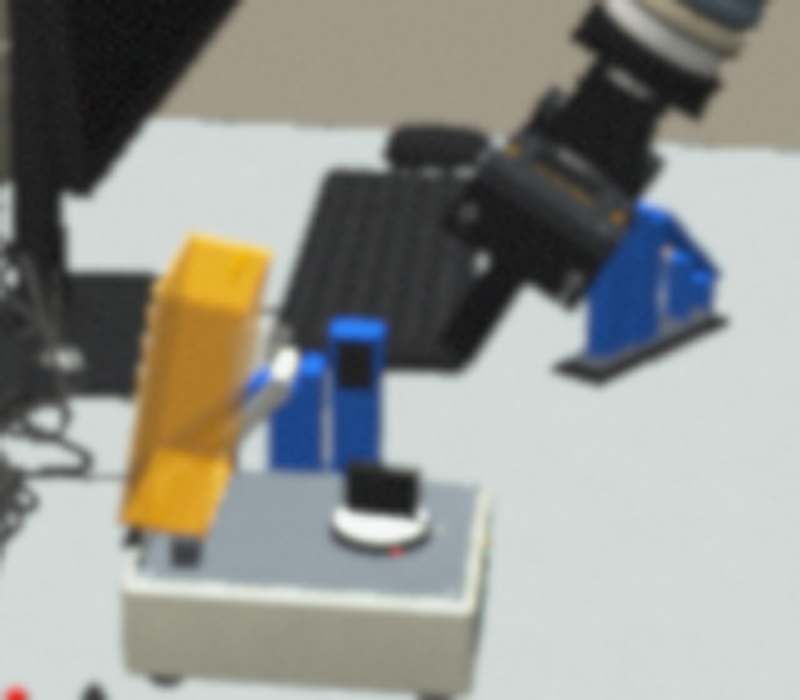

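Wrist joint 5 is near its lower limit (0.18 rad), so I check the kinematics before going lower.

```bash
cat > kin.py <<'E'
import numpy as np
from scipy.optimize import least_squares
# tool-down data r^2=x^2+y^2-d^2
D=[((208.2,-588.65,194.6),(.5283,1.4336,1.1814)),((517.67,-49.6,314.9),(.26,1.53,1.36)),((451.4,-197.7,215.9),(.32,1.73,1.09)),((474.2,98.8,380.3),(.15,1.49,1.50)),((540.9,99.25,152.9),(.38,2.08,.18))]
def f(p):
    a,b,h,L,d=p;o=[]
    for (x,y,z),(q2,q3,q5) in D:
        ph=q2+q3+q5  # pi = down
        r=np.sqrt(x*x+y*y-d*d)
        o+=[a*np.sin(q2)+b*np.sin(q2+q3)+L*np.sin(ph)-r, h+a*np.cos(q2)+b*np.cos(q2+q3)+L*np.cos(ph)-z]
    return o
s=least_squares(f,[450,400,200,300,110]); 
if __name__=='__main__': print(s.x.round(1),np.array(s.fun).round(1))
def ik(x,y,z,lean,p=s.x):
    a,b,h,L,d=p;ph=np.pi-lean;r=np.sqrt(x*x+y*y-d*d)
    g=lambda q:[a*np.sin(q[0])+b*np.sin(q[0]+q[1])+L*np.sin(ph)-r,h+a*np.cos(q[0])+b*np.cos(q[0]+q[1])+L*np.cos(ph)-z]
    t=least_squares(g,[.4,1.9]); q=t.x; return q.round(3),round(ph-q.sum(),3),t.cost
if __name__=='__main__':
    for l in [0,.2,.3,.35,.4,.5]: print(l,ik(572,99.4,90,l))
E
python3 kin.py
```

```text
[521.5 334.1  92.  207.9 230.3] [ -9.   12.5  -7.9   0.5  25.1   9.1 -14.6  -3.7   4.5 -18.4]
0 (array([0.587, 1.735]), np.float64(0.819), np.float64(2.2981726979622693e-25))
0.2 (array([0.536, 1.865]), np.float64(0.54), np.float64(6.866245319043687e-27))
0.3 (array([0.517, 1.93 ]), np.float64(0.394), np.float64(3.6350710512584224e-27))
0.35 (array([0.509, 1.963]), np.float64(0.32), np.float64(1.6155871338926322e-27))
0.4 (array([0.503, 1.995]), np.float64(0.243), np.float64(6.866245319043687e-27))
0.5 (array([0.496, 2.059]), np.float64(0.087), np.float64(5.533385933582265e-26))
```

Run:
```python
from kin import ik
print(ik(540.9,99.25,152.9,.5))
for l in (.4,.45,.5):
  for z in (150,120,92): print(l,z,ik(572,99.4,z,l)[:2], ik(572-.43*(z-92)*1.1,99.4,z,l)[:2])
```

```text
(array([0.343, 2.063]), np.float64(0.236), np.float64(8.077935669463161e-27))
0.4 150 (array([0.411, 1.913]), np.float64(0.417)) (array([0.367, 1.993]), np.float64(0.381))
0.4 120 (array([0.455, 1.957]), np.float64(0.33)) (array([0.435, 1.996]), np.float64(0.31))
0.4 92 (array([0.5  , 1.992]), np.float64(0.249)) (array([0.5  , 1.992]), np.float64(0.249))
0.45 150 (array([0.403, 1.946]), np.float64(0.343)) (array([0.36 , 2.025]), np.float64(0.307))
0.45 120 (array([0.449, 1.989]), np.float64(0.254)) (array([0.429, 2.028]), np.float64(0.234))
0.45 92 (array([0.495, 2.024]), np.float64(0.172)) (array([0.495, 2.024]), np.float64(0.172))
0.5 150 (array([0.397, 1.978]), np.float64(0.267)) (array([0.354, 2.057]), np.float64(0.231))
0.5 120 (array([0.444, 2.021]), np.float64(0.177)) (array([0.425, 2.06 ]), np.float64(0.157))
0.5 92 (array([0.492, 2.056]), np.float64(0.093)) (array([0.492, 2.056]), np.float64(0.093))
```

Request:
move_arm:
  deltas: "0.008 0 -0.015 0 0.035 0.003 130;0.016 0 -0.03 0 0.07 0.007 130;0.024 0 -0.045 0 0.07 0.007 130;0.029 0 -0.056 0 0.07 0.007 130;0.031 0 -0.062 0 0.07 0.007 130;0.031 0 -0.062 0 0.07 0.007 130;0.031 0 -0.062 0 0.07 0.007 130"

```text
t: 15.18
ee_pos: [570.4, 99.3, 90.1]
ee_rot: [0.061, 0.538, -0.037, 0.84]
contact_force: [0.6, 0.5, 0.6]
gripper_width: 0.492
```

Run:
```python
from h import *
o=bot.get_obs(); print(o['t'],o['ee_pos'],o['ee_rot'].round(3),o['q'].round(2),o['gripper_width'],o['ft_torque'],o['contact_force'])
im,d,c=grab('wrist','w11'); grab('side','sd11');crop('sd11',200,130,360,270,5)
```

```text
15.1833 [570.39765567  99.32007274  90.05221908] [ 0.061  0.538 -0.037  0.84 ] [-0.03  0.54  2.    0.09  0.17 -1.55] 0.4924896860066207 [ 0.12106137  0.1152792  -0.03497036] [0.56952699 0.45422837 0.62177141]
```

View pics/w11.png

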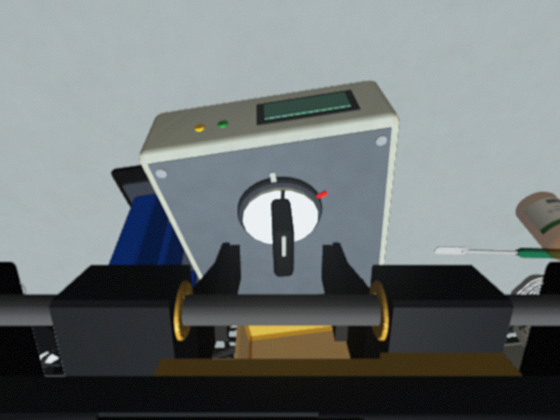

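View pics/sd11_c200_130.png

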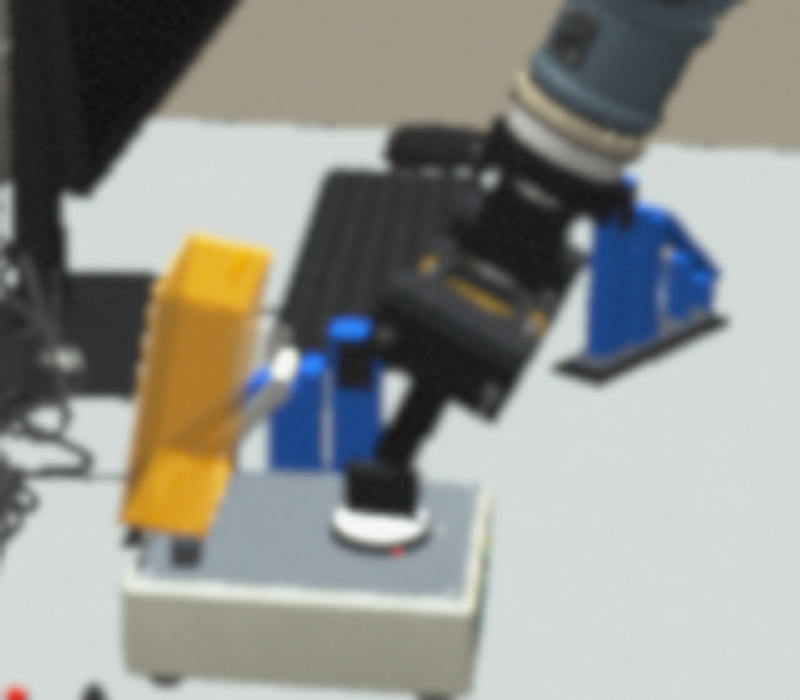

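The bar sits centred between the open fingers at w11 (283,235). I close gently at 12 N.

Request:
move_arm:
  deltas: "0 0 0 0 0 0 255;0 0 0 0 0 0 255;0 0 0 0 0 0 255;0 0 0 0 0 0 255;0 0 0 0 0 0 255;0 0 0 0 0 0 255;0 0 0 0 0 0 255;0 0 0 0 0 0 255"
  newtons: 12

```text
t: 15.95
ee_pos: [570.3, 99.3, 89.3]
ee_rot: [0.061, 0.539, -0.037, 0.839]
contact_force: [-0.6, 0.1, 0.5]
gripper_width: 0.024
```

Run:
```python
from h import *
from scipy.spatial.transform import Rotation as R
o=bot.get_obs(); print(o['t'],o['ee_pos'],o['gripper_width']*87,o['ft_torque'],o['contact_force'],R.from_quat(o['ee_rot']).as_matrix().round(3))
```

```text
15.95 [570.31503019  99.26017578  89.29137676] 2.058156404386127 [ 0.11378818  0.11389465 -0.0255035 ] [-0.61611466  0.08526149  0.48787024] [[ 0.417  0.128  0.9  ]
 [ 0.003  0.99  -0.142]
 [-0.909  0.062  0.412]]
```

The fingers shut on nothing, with the opening down to 2 mm. I look.

Run:
```python
from h import *
im,d,c=grab('wrist','w12'); grab('side','sd12');crop('sd12',240,180,320,250,9); grab('scene','sc12'); crop('sc12',230,160,300,230,9)
o=bot.get_obs();print(o['gripper_width'])
```

```text
0.004359337288972215
```

View pics/w12.png

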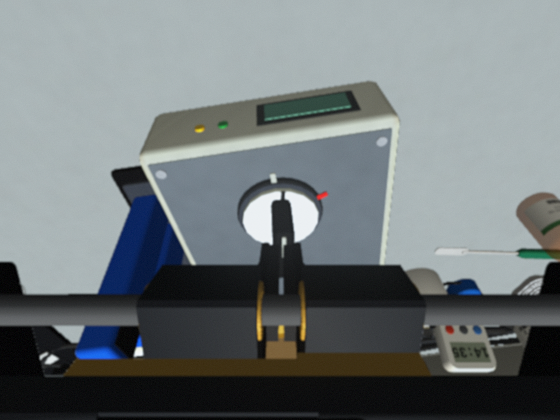

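View pics/sd12_c240_180.png

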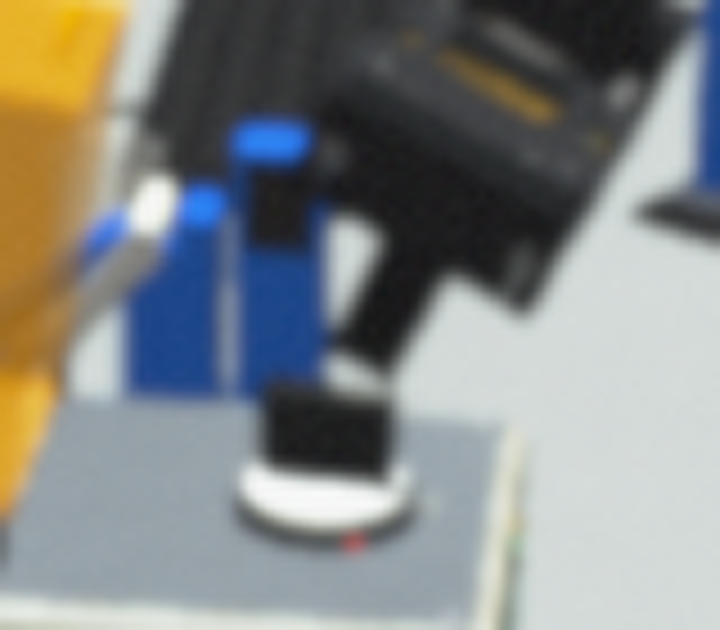

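View pics/sc12_c230_160.png

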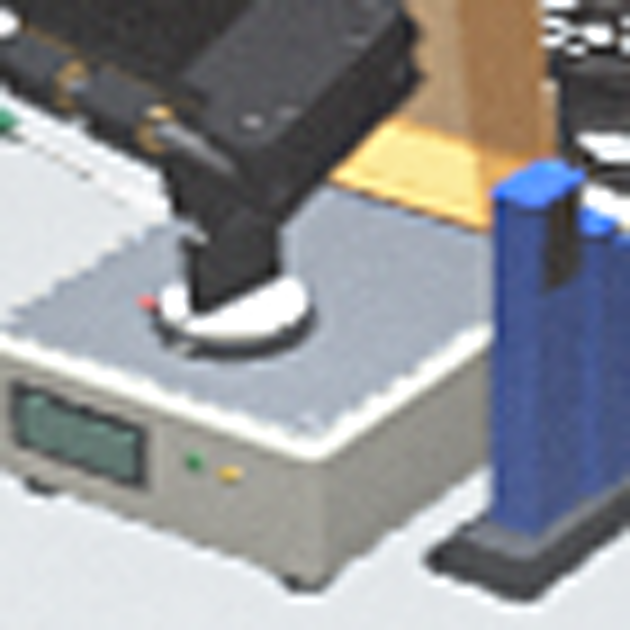

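Run:
```python
from h import *
from scipy.spatial.transform import Rotation as R
o=bot.get_obs(); e=o['ee_pos'];M=R.from_quat(o['ee_rot']).as_matrix()
for f,ox,oy in [('sd12',240,180),('sc12',230,160)]:
    im,d,c=load(f)
    pr=proj([e,e-19*M[:,0],[569,99.4,104],[569,99.4,74],[549,101,104],[589,97,104]],c)
    print(f,((pr-[ox,oy])*9).round())
    cv2.imwrite
    P=cloud(d,c)
    m=(im.max(2)<70)&(abs(P[...,0]-565)<60)&(abs(P[...,1]-99)<40)&(P[...,2]>78)&(P[...,2]<160)
    q=P[m]; 
    for lo in range(80,150,6):
        k=q[(q[:,2]>=lo)&(q[:,2]<lo+6)]
        if len(k): print(lo,len(k),k.min(0).round(),k.max(0).round())
```

```text
sd12 [[316. 429.]
 [344. 377.]
 [321. 384.]
 [319. 477.]
 [389. 391.]
 [254. 376.]]
80 18 [554. 101.  81.] [583. 108.  86.]
86 23 [551. 101.  87.] [583. 111.  92.]
92 30 [551. 102.  92.] [584. 113.  98.]
98 24 [551. 102.  98.] [584. 110. 104.]
104 6 [565. 102. 104.] [583. 108. 105.]
116 7 [549. 105. 118.] [563. 112. 121.]
122 15 [547. 105. 123.] [565. 112. 128.]
128 13 [544. 107. 128.] [560. 113. 134.]
134 14 [542. 107. 135.] [557. 114. 140.]
140 11 [540. 110. 140.] [555. 113. 144.]
146 12 [537. 109. 146.] [553. 116. 151.]
sc12 [[235. 257.]
 [219. 221.]
 [231. 220.]
 [233. 298.]
 [191. 241.]
 [272. 200.]]
80 11 [549.  91.  83.] [581. 102.  86.]
86 20 [548.  91.  86.] [579. 102.  92.]
92 13 [547.  92.  92.] [583. 104.  98.]
98 11 [547.  91.  98.] [575. 100. 103.]
104 4 [546.  95. 104.] [556. 101. 107.]
110 6 [549.  90. 112.] [552. 105. 116.]
116 11 [543.  87. 116.] [561. 104. 122.]
122 10 [540.  89. 123.] [558. 105. 128.]
128 10 [538.  88. 128.] [552. 105. 134.]
134 6 [534.  85. 134.] [539. 103. 139.]
140 6 [530.  85. 141.] [537. 103. 145.]
```

Run:
```python
from h import *
crop('w12',220,160,350,280,6); 
im,d,c=load('w12'); P=cloud(d,c)
for v in range(195,300,6): print(v,[(int(u),P[v,u].round().astype(int).tolist()) for u in (268,282,297)])
```

```text
195 [(268, [547, 95, 74]), (282, [548, 103, 75]), (297, [550, 112, 75])]
201 [(268, [552, 94, 74]), (282, [550, 103, 79]), (297, [555, 111, 75])]
207 [(268, [557, 93, 75]), (282, [549, 102, 85]), (297, [560, 111, 74])]
213 [(268, [561, 93, 75]), (282, [550, 102, 89]), (297, [565, 110, 75])]
219 [(268, [567, 92, 74]), (282, [549, 102, 94]), (297, [571, 110, 74])]
225 [(268, [572, 91, 74]), (282, [549, 101, 99]), (297, [576, 109, 74])]
231 [(268, [578, 90, 74]), (282, [550, 101, 102]), (297, [582, 109, 74])]
237 [(268, [584, 89, 74]), (282, [551, 101, 105]), (297, [587, 108, 75])]
243 [(268, [548, 94, 111]), (282, [555, 100, 106]), (297, [550, 108, 112])]
249 [(268, [546, 94, 117]), (282, [561, 99, 105]), (297, [547, 108, 118])]
255 [(268, [543, 94, 123]), (282, [565, 99, 106]), (297, [543, 108, 125])]
261 [(268, [543, 94, 127]), (282, [571, 98, 105]), (297, [541, 107, 130])]
267 [(268, [540, 94, 132]), (282, [579, 97, 104]), (297, [540, 107, 134])]
273 [(268, [538, 94, 137]), (282, [583, 97, 105]), (297, [537, 107, 140])]
279 [(268, [536, 94, 142]), (282, [645, 91, 65]), (297, [534, 106, 145])]
285 [(268, [534, 95, 146]), (282, [653, 90, 65]), (297, [533, 106, 149])]
291 [(268, [532, 95, 150]), (282, [660, 89, 66]), (297, [530, 106, 153])]
297 [(268, [494, 100, 178]), (282, [495, 103, 177]), (297, [496, 107, 177])]
```

View pics/w12_c220_160.png

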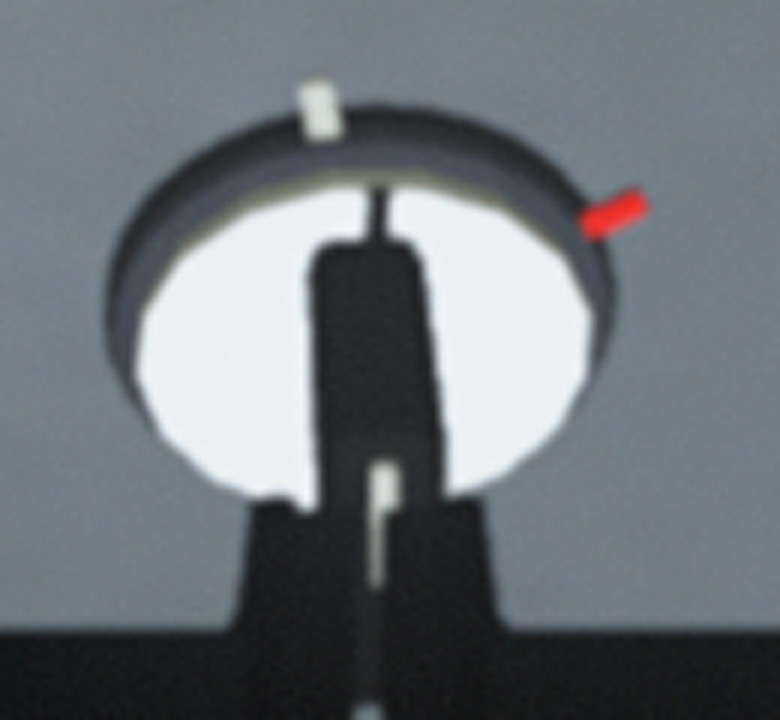

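Run:
```python
from h import *
for f in ('w2','w7','w8','w11','w12'):
    im,d,c=load(f); P=cloud(d,c)
    R=cv2.Rodrigues(np.array(c['rvec'],float))[0]
    # finger pts: dark, camera depth<230, rows 235-262
    for v in range(238,262,3):
        r=[(u,d[v,u].round(),) for u in range(190,380) if 0<d[v,u]<260 and im[v,u].max()<70]
        if r: print(f,v,len(r),r[0],r[-1],P[v,r[0][0]].round(),P[v,r[-1][0]].round()); break
```

```text
w2 244 4 (376, np.float32(174.0)) (379, np.float32(173.0)) [ 458. -247.  247.] [ 458. -249.  247.]
w7 238 1 (300, np.float32(179.0)) (300, np.float32(179.0)) [607. -17. 126.] [607. -17. 126.]
w8 241 1 (301, np.float32(177.0)) (301, np.float32(177.0)) [607. -17. 128.] [607. -17. 128.]
w11 238 14 (273, np.float32(185.0)) (292, np.float32(185.0)) [554.  96. 104.] [555. 106. 104.]
w12 238 13 (274, np.float32(184.0)) (292, np.float32(184.0)) [553.  96. 103.] [555. 106. 104.]
```

Run:
```python
from h import *
im,d,c=load('sc3'); P=cloud(d,c)
for y in range(360,450,8):
    v=120+y/5;u=200+335/5
    print((u,v),im[int(v),int(u)],P[int(v),int(u)].round())
print(proj([461,-7.2,113.5],c), proj([461,-17.2,113.5],c),(proj([461,-20,113.5],c)-[200,120])*5)
im,d,c=load('w7')
for v in range(225,300,6): print(v,[(u,im[v,u].tolist(),cloud(d,c)[v,u].round().tolist()) for u in (255,308)])
```

```text
(267.0, 192.0) [62 63 65] [458. -26. 165.]
(267.0, 193.6) [59 60 64] [460. -25. 160.]
(267.0, 195.2) [63 66 67] [457. -26. 156.]
(267.0, 196.8) [63 64 65] [458. -26. 152.]
(267.0, 198.4) [63 63 58] [455. -28. 148.]
(267.0, 200.0) [63 62 61] [462. -22. 137.]
(267.0, 201.6) [60 61 60] [467. -19. 130.]
(267.0, 203.2) [64 61 61] [462. -22. 127.]
(267.0, 204.8) [66 64 66] [462. -22. 124.]
(267.0, 206.4) [ 75  90 137] [465. -20. 116.]
(267.0, 208.0) [ 73  87 129] [463. -22. 111.]
(267.0, 209.6) [ 71  87 126] [465. -20. 106.]
[[262.37933802 205.99739017]] [[265.27728364 207.02833491]] [[330.4625215  436.59174915]]
225 [(255, [158, 168, 172], [565.0, 16.0, -0.0]), (308, [163, 174, 179], [566.0, -32.0, 1.0])]
231 [(255, [158, 168, 173], [560.0, 16.0, 1.0]), (308, [162, 172, 177], [559.0, -32.0, -0.0])]
237 [(255, [159, 170, 174], [554.0, 17.0, 1.0]), (308, [162, 171, 176], [554.0, -32.0, 1.0])]
243 [(255, [153, 163, 168], [548.0, 17.0, 1.0]), (308, [147, 157, 162], [548.0, -32.0, 1.0])]
249 [(255, [24, 31, 40], [605.0, 6.0, 135.0]), (308, [26, 30, 43], [605.0, -21.0, 135.0])]
255 [(255, [25, 30, 40], [605.0, 5.0, 141.0]), (308, [23, 29, 44], [605.0, -20.0, 142.0])]
261 [(255, [25, 28, 40], [605.0, 5.0, 148.0]), (308, [26, 29, 43], [605.0, -20.0, 148.0])]
267 [(255, [22, 26, 37], [605.0, 5.0, 152.0]), (308, [23, 29, 42], [604.0, -19.0, 152.0])]
273 [(255, [24, 28, 40], [605.0, 4.0, 159.0]), (308, [24, 27, 39], [606.0, -19.0, 160.0])]
279 [(255, [25, 26, 38], [605.0, 4.0, 164.0]), (308, [22, 27, 39], [605.0, -18.0, 164.0])]
285 [(255, [23, 24, 35], [605.0, 3.0, 169.0]), (308, [23, 27, 39], [606.0, -18.0, 169.0])]
291 [(255, [21, 23, 33], [605.0, 3.0, 173.0]), (308, [25, 28, 37], [605.0, -18.0, 173.0])]
297 [(255, [41, 42, 50], [628.0, -0.0, 213.0]), (308, [41, 45, 51], [629.0, -14.0, 214.0])]
```

The depth data show the visible fingertips end about 29 mm short of the reported TCP, along the tool axis. That holds in w2, w7 and w12 alike, so here the tips stopped at z≈115, above the bar top at 104. I reopen, go deeper by the missing amount, and check before closing.

Request:
move_arm:
  deltas: "0 0 0 0 0 0 130;0 0 0 0 0 0 130;0 0 0 0 0 0 130;0 0 0 0 0 0 130;0 0 0 0 0 0 130;0 0 0 0 0 0 130;0 0 0 0 0 0 130;0 0 0 0 0 0 130"

```text
t: 16.77
ee_pos: [570.3, 99.3, 89.4]
ee_rot: [0.061, 0.539, -0.037, 0.839]
contact_force: [-0.2, -0.4, -0.4]
gripper_width: 0.468
```

Request:
move_arm:
  deltas: "0 0 0 0 0 0 130;0.004 0 -0.007 0 0 0 130;0.008 0 -0.014 0 0 0 130;0.011 0 -0.02 0 0 0 130;0.0125 0 -0.023 0 0 0 130;0.0125 0 -0.023 0 0 0 130;0.0125 0 -0.023 0 0 0 130"

```text
t: 17.35
ee_pos: [582.6, 99.3, 65.7]
ee_rot: [0.061, 0.539, -0.037, 0.839]
contact_force: [0.1, 0.4, 0.5]
gripper_width: 0.492
```

Run:
```python
from h import *
o=bot.get_obs(); print(o['t'],o['ee_pos'],o['q'].round(2),o['gripper_width'],o['ft_torque'],o['contact_force'])
im,d,c=grab('wrist','w13'); grab('side','sd13');crop('sd13',240,180,320,250,9); crop('w13',220,160,350,280,6)
P=cloud(d,c)
for v in range(236,290,4): print(v,[(u,P[v,u].round().tolist()) for u in (232,238,282,330,336)])
```

```text
17.35 [582.60791382  99.26898283  65.65041862] [-0.03  0.6   1.99  0.12  0.13 -1.57] 0.49163874663120294 [ 0.07890336  0.11416649 -0.00061703] [0.05632312 0.40022401 0.47896784]
236 [(232, [575.0, 71.0, 65.0]), (238, [566.0, 76.0, 75.0]), (282, [549.0, 102.0, 95.0]), (330, [586.0, 128.0, 66.0]), (336, [587.0, 132.0, 66.0])]
240 [(232, [579.0, 70.0, 65.0]), (238, [573.0, 75.0, 71.0]), (282, [551.0, 101.0, 96.0]), (330, [590.0, 128.0, 66.0]), (336, [590.0, 132.0, 66.0])]
244 [(232, [560.0, 75.0, 86.0]), (238, [560.0, 78.0, 85.0]), (282, [549.0, 101.0, 100.0]), (330, [567.0, 125.0, 88.0]), (336, [564.0, 128.0, 91.0])]
248 [(232, [558.0, 76.0, 90.0]), (238, [559.0, 78.0, 90.0]), (282, [549.0, 101.0, 102.0]), (330, [564.0, 124.0, 93.0]), (336, [564.0, 127.0, 94.0])]
252 [(232, [556.0, 76.0, 94.0]), (238, [559.0, 78.0, 92.0]), (282, [550.0, 101.0, 103.0]), (330, [562.0, 124.0, 97.0]), (336, [560.0, 126.0, 100.0])]
256 [(232, [554.0, 77.0, 98.0]), (238, [560.0, 78.0, 94.0]), (282, [551.0, 101.0, 105.0]), (330, [560.0, 123.0, 101.0]), (336, [558.0, 126.0, 103.0])]
260 [(232, [553.0, 77.0, 10
[... 487 characters left out ...]
]), (282, [562.0, 99.0, 106.0]), (330, [556.0, 121.0, 114.0]), (336, [555.0, 124.0, 114.0])]
276 [(232, [553.0, 77.0, 110.0]), (238, [569.0, 77.0, 100.0]), (282, [565.0, 99.0, 105.0]), (330, [557.0, 121.0, 114.0]), (336, [553.0, 123.0, 118.0])]
280 [(232, [555.0, 77.0, 111.0]), (238, [570.0, 76.0, 101.0]), (282, [568.0, 99.0, 106.0]), (330, [559.0, 121.0, 116.0]), (336, [551.0, 122.0, 121.0])]
284 [(232, [556.0, 77.0, 113.0]), (238, [571.0, 76.0, 102.0]), (282, [572.0, 98.0, 105.0]), (330, [560.0, 120.0, 116.0]), (336, [550.0, 122.0, 124.0])]
288 [(232, [558.0, 77.0, 114.0]), (238, [573.0, 76.0, 103.0]), (282, [575.0, 98.0, 105.0]), (330, [562.0, 120.0, 118.0]), (336, [549.0, 122.0, 126.0])]
```

View pics/w13.png

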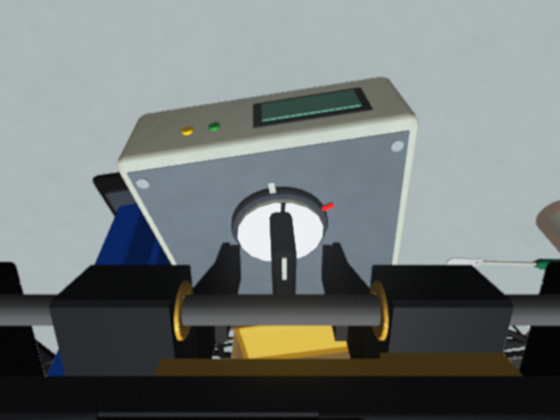

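View pics/sd13_c240_180.png

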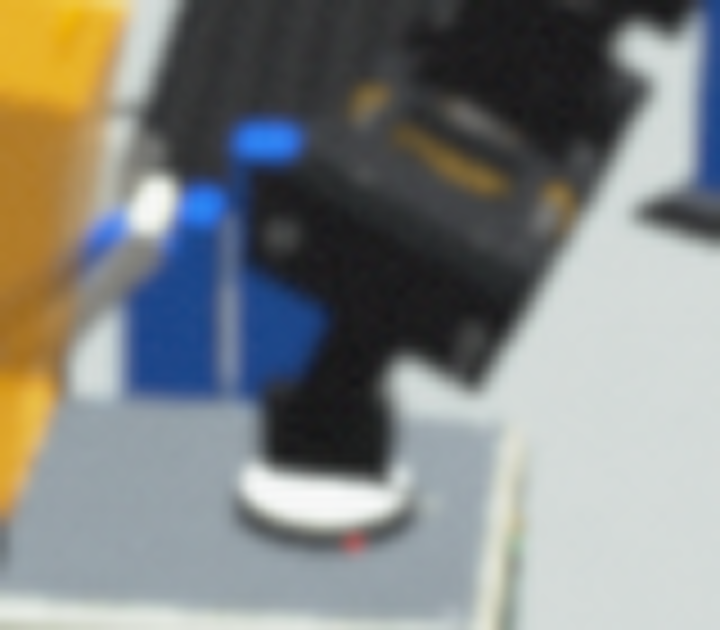

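The tips now straddle the bar, with fingers at y≈77 and 123, bar at y≈100 and tip z≈86. I close.

Request:
move_arm:
  deltas: "0 0 0 0 0 0 255;0 0 0 0 0 0 255;0 0 0 0 0 0 255;0 0 0 0 0 0 255;0 0 0 0 0 0 255;0 0 0 0 0 0 255;0 0 0 0 0 0 255;0 0 0 0 0 0 255"
  newtons: 12

```text
t: 18.12
ee_pos: [583.0, 99.8, 66.6]
ee_rot: [0.061, 0.538, -0.037, 0.84]
contact_force: [0.5, 4.6, 2.1]
gripper_width: 0.141
```

Run:
```python
from h import *
o=bot.get_obs(); print(o['t'],o['ee_pos'],o['q'].round(2),o['gripper_width']*87,o['ft_torque'],o['contact_force'])
```

```text
18.1167 [583.02144583  99.80301445  66.61664361] [-0.03  0.59  1.99  0.12  0.13 -1.57] 12.22987833244684 [0.6560805  0.01944678 0.32265349] [0.49227724 4.63203248 2.10745652]
```

Gripped, 12.2 mm against the 12 mm bar. I turn clockwise about the tool axis in stages.

Request:
move_arm:
  deltas: "0 0.0005 0 0.025 0 -0.055 255;0 0.0005 0 0.05 0 -0.109 255;0 0.0005 0 0.075 0 -0.164 255;0 0.0005 0 0.1 0 -0.218 255;0 0.0005 0 0.125 0 -0.273 255;0 0.0005 0 0.15 0 -0.327 255;0 0.0005 0 0.175 0 -0.382 255;0 0.0005 0 0.2 0 -0.436 255"

```text
t: 18.78
ee_pos: [583.2, 99.4, 66.8]
ee_rot: [0.259, 0.513, -0.164, 0.801]
contact_force: [-1.3, -0.2, 4.2]
gripper_width: 0.163
```

Run:
```python
from h import *
from scipy.spatial.transform import Rotation as R
o=bot.get_obs(); print(o['t'],o['ee_pos'],o['q'].round(2),o['gripper_width']*87,o['ft_torque'],o['contact_force'],R.from_quat(o['ee_rot']).as_matrix().round(2))
im,d,c=grab('wrist','w14'); crop('w14',200,130,360,280,5)
grab('side','sd14');crop('sd14',200,130,360,270,5)
```

```text
18.7833 [583.15545177  99.40803037  66.82566047] [-0.03  0.59  1.99  0.11  0.13 -1.08] 14.179502996288962 [-0.32822776  0.07026826  0.04509758] [-1.26020248 -0.2145056   4.16660385] [[ 0.42  0.53  0.74]
 [ 0.    0.81 -0.58]
 [-0.91  0.25  0.34]]
```

View pics/w14_c200_130.png

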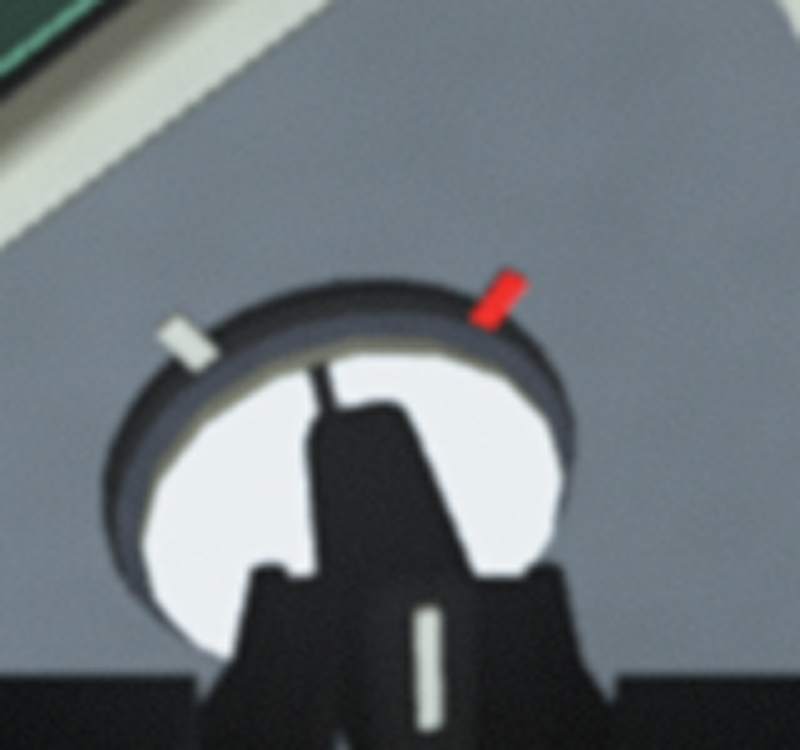

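View pics/sd14_c200_130.png

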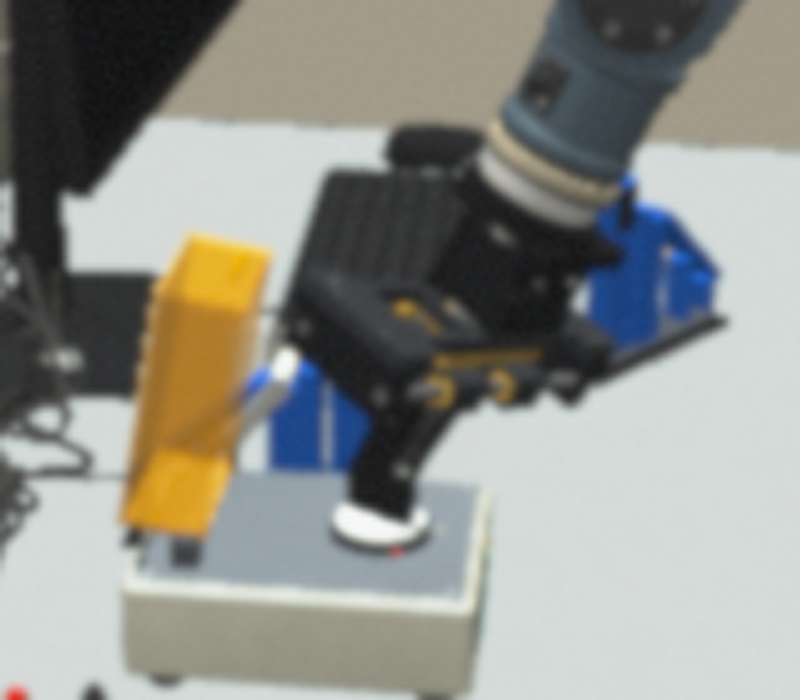

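The dial follows the bar. Before turning on I check the gap between gripper body and guard.

Run:
```python
from h import *
im,d,c=load('sd14'); P=cloud(d,c); b=im.astype(int)
reg=np.zeros(d.shape,bool); reg[170:235,225:330]=True
dk=reg&(im.max(2)<75)&(P[...,1]>40)&(P[...,2]>120)&(P[...,2]<330)
orr=reg&(b[...,0]>150)&(b[...,2]<110)&(P[...,2]>80)
for z in range(130,260,10):
    k=P[dk&(P[...,2]>=z)&(P[...,2]<z+10)]; g=P[orr&(P[...,2]>=z)&(P[...,2]<z+10)]
    print(z, (np.percentile(k[:,0],98).round(),k[k[:,0].argmax()].round()) if len(k) else None, (np.percentile(g[:,0],3).round(),g[:,1].min().round(),g[:,1].max().round()) if len(g) else None)
```

```text
130 (np.float64(564.0), array([573., 113., 131.])) (np.float64(645.0), np.float64(59.0), np.float64(150.0))
140 (np.float64(557.0), array([557., 122., 144.])) (np.float64(644.0), np.float64(57.0), np.float64(152.0))
150 (np.float64(544.0), array([548., 133., 155.])) (np.float64(644.0), np.float64(55.0), np.float64(151.0))
160 (np.float64(563.0), array([568., 183., 169.])) (np.float64(640.0), np.float64(55.0), np.float64(151.0))
170 (np.float64(581.0), array([584., 172., 180.])) (np.float64(639.0), np.float64(54.0), np.float64(150.0))
180 (np.float64(598.0), array([607., 149., 190.])) (np.float64(637.0), np.float64(56.0), np.float64(150.0))
190 (np.float64(609.0), array([612., 149., 195.])) (np.float64(634.0), np.float64(108.0), np.float64(151.0))
200 (np.float64(604.0), array([609., 150., 200.])) (np.float64(633.0), np.float64(61.0), np.float64(151.0))
210 (np.float64(603.0), array([606., 153., 212.])) (np.float64(641.0), np.float64(65.0), np.float64(148.0))
220 (np.float64(600.0), array([604., 154., 221.])) None
230 (np.float64(535.0), array([536., 100., 234.])) None
240 (np.float64(529.0), array([531., 102., 243.])) None
250 (np.float64(526.0), array([529., 104., 252.])) None
```

Predicted closest approach is about x 628, against the guard edge at about 634–645, so I go on carefully.

Request:
move_arm:
  deltas: "0 0 0 0.021 0 -0.045 255;0 0 0 0.042 0 -0.091 255;0 0 0 0.063 0 -0.136 255;0 0 0 0.083 0 -0.182 255;0 0 0 0.104 0 -0.227 255;0 0 0 0.125 0 -0.273 255;0 0 0 0.146 0 -0.318 255;0 0 0 0.146 0 -0.318 255"

```text
t: 19.55
ee_pos: [582.9, 99.1, 66.8]
ee_rot: [0.394, 0.477, -0.251, 0.745]
contact_force: [-2.3, -3.4, 6.0]
gripper_width: 0.18
```

Run:
```python
from h import *
from scipy.spatial.transform import Rotation as R
o=bot.get_obs(); print(o['t'],o['ee_pos'],o['q'].round(2),o['gripper_width']*87,o['ft_torque'],o['contact_force'],R.from_quat(o['ee_rot']).as_matrix().round(2))
im,d,c=grab('wrist','w15'); crop('w15',200,130,360,280,5)
im,d,c=grab('side','sd15');crop('sd15',200,130,360,270,5)
P=cloud(d,c); b=im.astype(int)
reg=np.zeros(d.shape,bool); reg[165:235,225:330]=True
dk=reg&(im.max(2)<75)&(P[...,1]>40)&(P[...,2]>120)&(P[...,2]<330)
for z in range(180,240,10):
    k=P[dk&(P[...,2]>=z)&(P[...,2]<z+10)]
    if len(k): print(z, np.percentile(k[:,0],98).round(),k[k[:,0].argmax()].round())
```

```text
19.55 [582.92864476  99.14647253  66.78050075] [-0.03  0.59  1.99  0.11  0.13 -0.73] 15.629139277497828 [-0.6450365   0.2212657  -0.10054228] [-2.32421496 -3.38584448  6.01897111] [[ 0.42  0.75  0.51]
 [ 0.    0.56 -0.83]
 [-0.91  0.35  0.24]]
180 604.0 [611. 138. 188.]
190 614.0 [618. 124. 198.]
200 612.0 [618. 125. 201.]
210 609.0 [612. 126. 210.]
220 609.0 [612. 128. 226.]
230 605.0 [606. 136. 232.]
```

View pics/w15_c200_130.png

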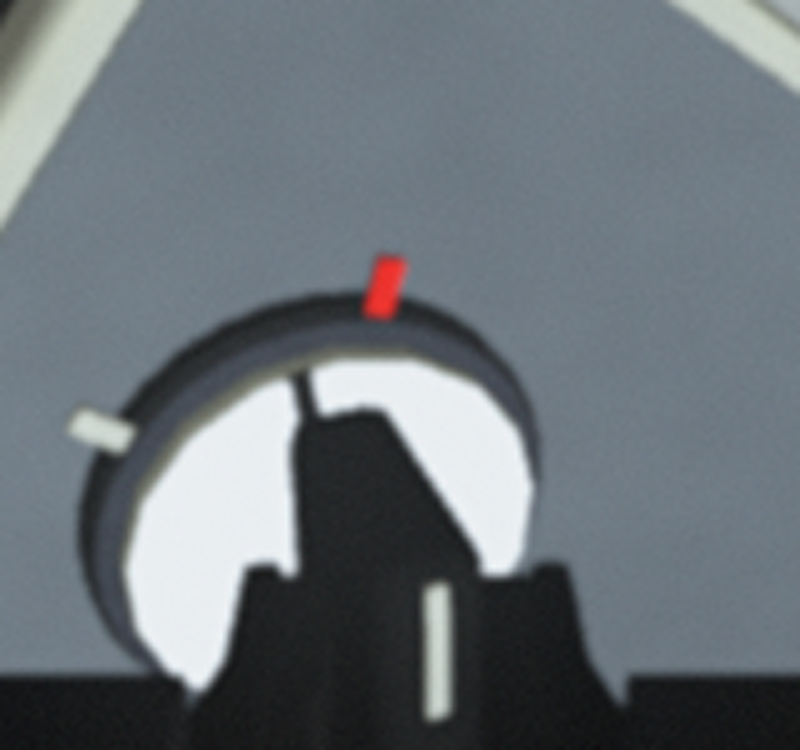

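View pics/sd15_c200_130.png

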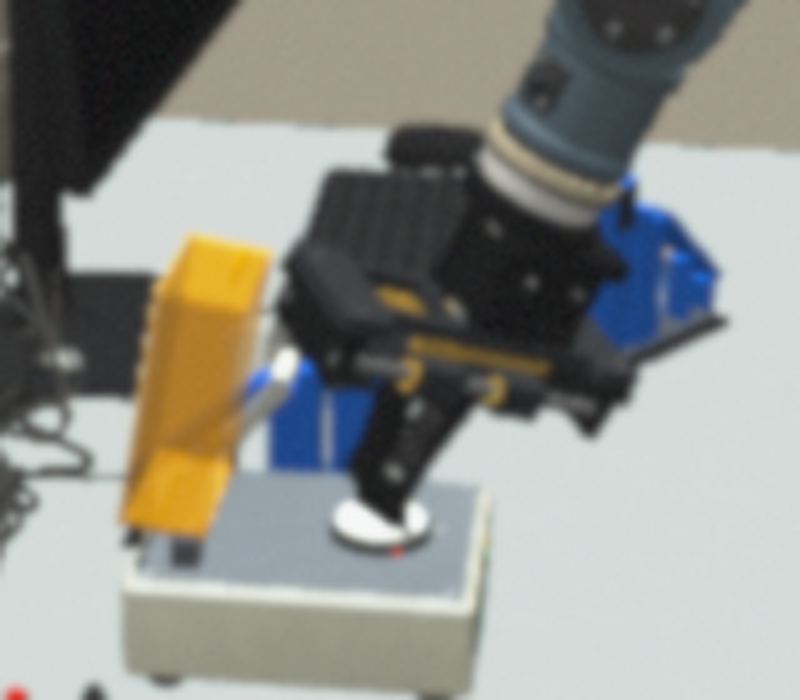

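```bash
cat > ang.py <<'E'
from h import *
def ang(f,lines,reds,z0=74,z1=66,ctr=(569.3,99.4)):
    im,d,c=load(f)
    for n,L,z in (('line',lines,z0),('red',reds,z1)):
        for u,v in L:
            p=p3(u,v,d,c,z); e=p[:2]-np.array(ctr); print(n,(u,v),p.round(1),'r',np.hypot(*e).round(1),'cw from -x (rad)',round(float(np.arctan2(e[1],-e[0])),3))
E
python3 - <<'E'
from ang import *
f=lambda x,y:(200+x/5-.4,130+y/5-.4)
ang('w15',[f(300,375),f(308,400)],[f(383,290),f(95,432)])
ang('w14',[f(318,368),f(330,405)],[f(498,298),f(188,343)])
E
```

```text
line (259.6, 204.6) [552.6 115.8  74. ] r 23.4 cw from -x (rad) 0.777
line (261.20000000000005, 209.6) [555.2 113.6  74. ] r 20.0 cw from -x (rad) 0.79
red (276.20000000000005, 187.6) [560.1 125.9  66. ] r 28.1 cw from -x (rad) 1.237
red (218.6, 216.0) [540.6  97.5  66. ] r 28.8 cw from -x (rad) -0.068
line (263.20000000000005, 203.2) [548.  108.9  74. ] r 23.3 cw from -x (rad) 0.42
line (265.6, 210.6) [553. 107.  74.] r 18.0 cw from -x (rad) 0.436
red (299.20000000000005, 189.2) [560.5 126.8  66. ] r 28.8 cw from -x (rad) 1.259
red (237.2, 198.2) [541.6  98.4  66. ] r 27.7 cw from -x (rad) -0.035
```

The dial stands at about 0.78–0.81 and the red mark at about 1.24, so about 0.44 rad remains. I go 0.32 more.

Request:
move_arm:
  deltas: "0 0 0 0.019 0 -0.042 255;0 0 0 0.038 0 -0.083 255;0 0 0 0.057 0 -0.125 255;0 0 0 0.076 0 -0.166 255;0 0 0 0.095 0 -0.208 255;0 0 0 0.114 0 -0.25 255;0 0 0 0.133 0 -0.291 255;0 0 0 0.133 0 -0.291 255"

```text
t: 20.32
ee_pos: [582.5, 99.1, 66.6]
ee_rot: [0.507, 0.43, -0.324, 0.673]
contact_force: [-2.9, -3.3, 5.8]
gripper_width: 0.19
```

Run:
```python
from h import *
from scipy.spatial.transform import Rotation as R
o=bot.get_obs(); print(o['t'],o['ee_pos'],o['q'].round(2),o['gripper_width']*87,o['ft_torque'],o['contact_force'],R.from_quat(o['ee_rot']).as_matrix().round(2))
im,d,c=grab('wrist','w16'); crop('w16',200,130,360,280,5)
im,d,c=grab('side','sd16');crop('sd16',200,130,360,270,5)
P=cloud(d,c); b=im.astype(int)
reg=np.zeros(d.shape,bool); reg[165:235,225:330]=True
dk=reg&(im.max(2)<75)&(P[...,1]>40)&(P[...,2]>120)&(P[...,2]<330)
for z in range(180,240,10):
    k=P[dk&(P[...,2]>=z)&(P[...,2]<z+10)]
    if len(k): print(z, np.percentile(k[:,0],98).round(),k[k[:,0].argmax()].round())
```

```text
20.3167 [582.4505621   99.12523661  66.58790324] [-0.03  0.59  1.99  0.1   0.13 -0.4 ] 16.488686590133238 [-0.63751976  0.27952349 -0.1468653 ] [-2.933109   -3.31695199  5.76013935] [[ 0.42  0.87  0.25]
 [ 0.    0.28 -0.96]
 [-0.91  0.4   0.11]]
180 579.0 [585. 147. 188.]
190 615.0 [617. 111. 196.]
200 615.0 [619. 100. 200.]
210 608.0 [611. 120. 218.]
220 608.0 [612. 112. 229.]
230 609.0 [610. 110. 234.]
```

View pics/w16_c200_130.png

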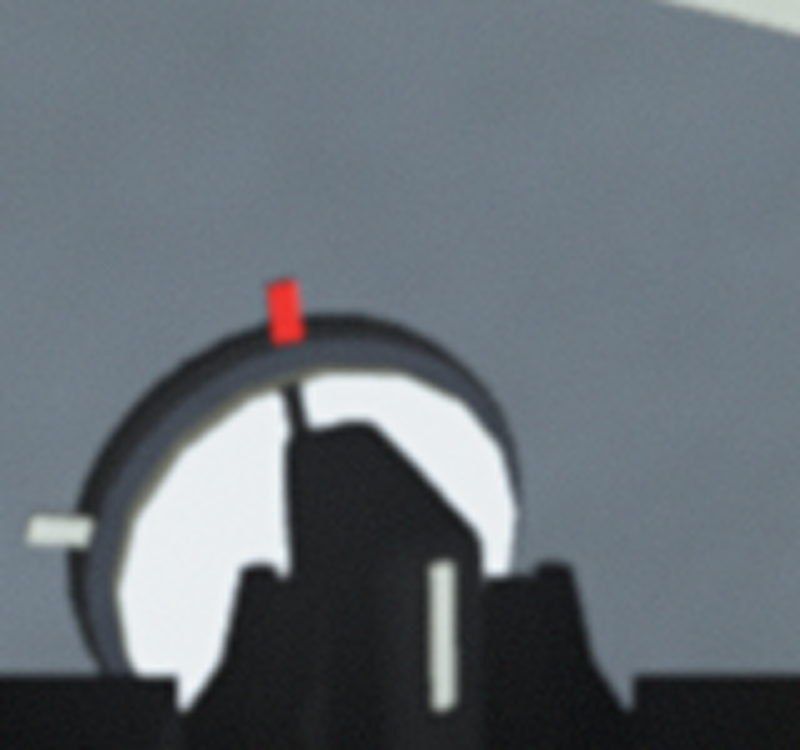

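View pics/sd16_c200_130.png

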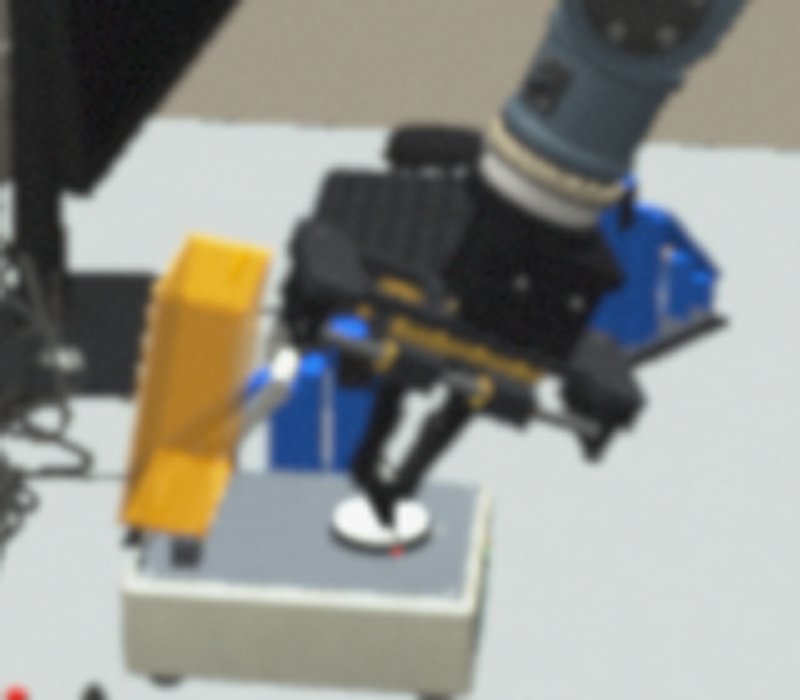

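Run:
```python
from ang import *
f=lambda x,y:(200+x/5-.4,130+y/5-.4)
ang('w16',[f(290,387),f(298,412),f(303,430)],[f(285,310),f(60,530)])
```

```text
line (257.6, 207.0) [558.8 120.5  74. ] r 23.6 cw from -x (rad) 1.11
line (259.20000000000005, 212.0) [560.5 117.8  74. ] r 20.4 cw from -x (rad) 1.126
line (260.20000000000005, 215.6) [561.7 115.8  74. ] r 18.0 cw from -x (rad) 1.137
red (256.6, 191.6) [559.6 126.4  66. ] r 28.6 cw from -x (rad) 1.226
red (211.6, 235.6) [540.6  97.9  66. ] r 28.7 cw from -x (rad) -0.053
```

Remaining is about 0.1 rad. The axis torque while turning reads about -0.15 N m. I take small steps now and check the torque each time.

Request:
move_arm:
  deltas: "0 0 0 0.01 0 -0.022 255;0 0 0 0.02 0 -0.044 255;0 0 0 0.02 0 -0.044 255"

```text
t: 20.67
ee_pos: [582.4, 99.2, 66.6]
ee_rot: [0.523, 0.423, -0.334, 0.66]
contact_force: [-2.5, -3.3, 5.6]
gripper_width: 0.192
```

```bash
cat > tq.py <<'E'
from h import *
from scipy.spatial.transform import Rotation as R
o=bot.get_obs(); M=R.from_quat(o['ee_rot']).as_matrix(); print(o['t'],o['ee_pos'].round(1),o['q'].round(3),round(o['gripper_width']*87,2),o['ft_torque'].round(3),o['contact_force'].round(1),'axis',round(float(o['ft_torque']@M[:,0]),3))
E
python3 tq.py
```

```text
20.6667 [582.4  99.2  66.6] [-0.027  0.595  1.989  0.094  0.126 -0.349] 16.73 [-0.665  0.262 -0.131] [-2.5 -3.3  5.6] axis -0.16
```

Request:
move_arm:
  deltas: "0 0 0 0.008 0 -0.018 255;0 0 0 0.017 0 -0.036 255;0 0 0 0.017 0 -0.036 255"

```text
t: 20.92
ee_pos: [582.3, 99.2, 66.5]
ee_rot: [0.536, 0.416, -0.343, 0.65]
contact_force: [-2.6, -3.3, 6.6]
gripper_width: 0.193
```

```bash
python3 tq.py
python3 - <<'E'
from h import *
grab('wrist','w17'); crop('w17',200,130,360,280,5)
E
```

```text
20.9167 [582.3  99.2  66.5] [-0.027  0.595  1.989  0.097  0.126 -0.313] 16.82 [-0.638  0.26  -0.107] [-2.6 -3.3  6.6] axis -0.171
```

View pics/w17_c200_130.png

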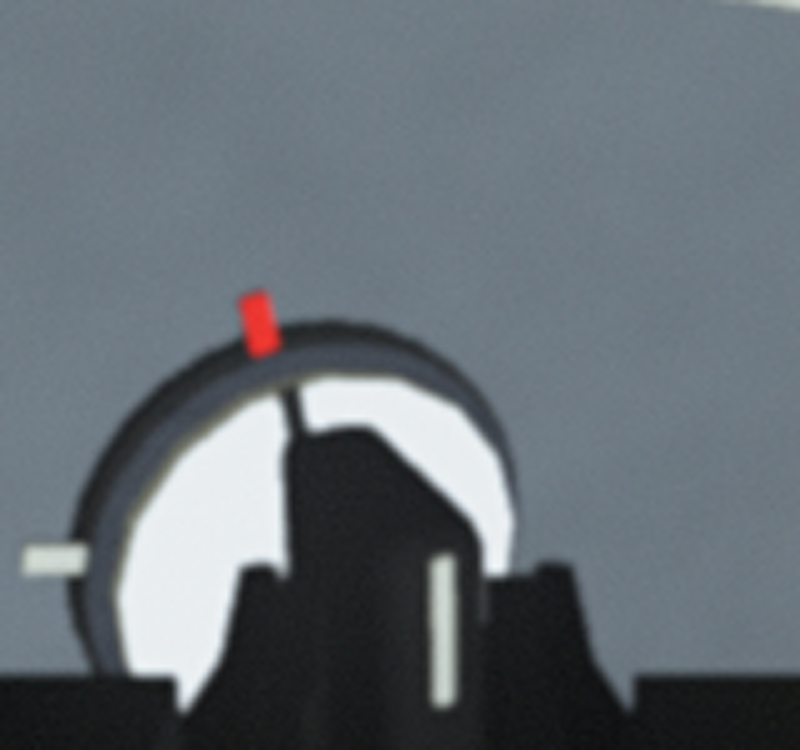

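Run:
```python
from ang import *
f=lambda x,y:(200+x/5-.4,130+y/5-.4)
ang('w17',[f(288,390),f(294,415),f(298,430)],[f(260,323),f(54,560)])
```

```text
line (257.20000000000005, 207.6) [560.7 121.5  74. ] r 23.7 cw from -x (rad) 1.201
line (258.40000000000003, 212.6) [562.  118.6  74. ] r 20.6 cw from -x (rad) 1.207
line (259.20000000000005, 215.6) [562.8 116.9  74. ] r 18.7 cw from -x (rad) 1.213
red (251.6, 194.2) [559.6 126.2  66. ] r 28.5 cw from -x (rad) 1.224
red (210.4, 241.6) [540.4  97.7  66. ] r 28.9 cw from -x (rad) -0.058
```

Request:
move_arm:
  deltas: "0 0 0 0.0085 0 -0.018 255;0 0 0 0.0085 0 -0.018 255"

```text
t: 21.13
ee_pos: [582.3, 99.2, 66.6]
ee_rot: [0.543, 0.413, -0.347, 0.644]
contact_force: [-2.9, -2.5, 5.4]
gripper_width: 0.189
```

```bash
python3 tq.py
```

```text
21.1333 [582.3  99.2  66.6] [-0.027  0.595  1.989  0.099  0.126 -0.295] 16.45 [-0.674  0.345 -0.112] [-2.9 -2.5  5.4] axis -0.18
```

Request:
move_arm:
  deltas: "0 0 0 0.0085 0 -0.018 255;0 0 0 0.0085 0 -0.018 255"

```text
t: 21.3
ee_pos: [582.3, 99.2, 66.5]
ee_rot: [0.549, 0.409, -0.351, 0.639]
contact_force: [-2.6, -2.5, 5.2]
gripper_width: 0.191
```

```bash
python3 tq.py;  python3 - <<'E'
from h import *
grab('wrist','w18'); crop('w18',200,130,360,280,5)
E
```

```text
21.3 [582.3  99.2  66.5] [-0.028  0.595  1.989  0.1    0.126 -0.277] 16.66 [-0.708  0.314 -0.095] [-2.6 -2.5  5.2] axis -0.21
```

View pics/w18_c200_130.png

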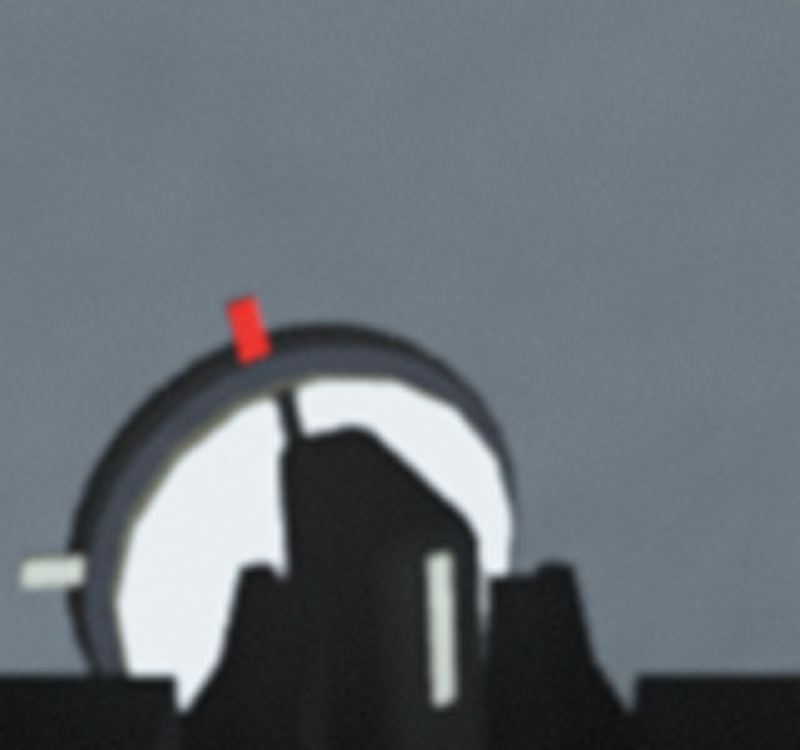

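Run:
```python
from ang import *
f=lambda x,y:(200+x/5-.4,130+y/5-.4)
ang('w18',[f(285,393),f(291,415),f(296,435)],[f(248,330),f(54,574)])
```

```text
line (256.6, 208.2) [561.4 121.7  74. ] r 23.6 cw from -x (rad) 1.23
line (257.8, 212.6) [562.5 119.1  74. ] r 20.9 cw from -x (rad) 1.237
line (258.8, 216.6) [563.4 116.8  74. ] r 18.4 cw from -x (rad) 1.243
red (249.2, 195.6) [559.5 126.1  66. ] r 28.4 cw from -x (rad) 1.218
red (210.4, 244.4) [540.5  97.6  66. ] r 28.8 cw from -x (rad) -0.064
```

Request:
move_arm:
  deltas: "0 0 0 0.0065 0 -0.0135 255;0 0 0 0.0065 0 -0.0135 255"

```text
t: 21.52
ee_pos: [582.3, 99.2, 66.5]
ee_rot: [0.554, 0.407, -0.354, 0.635]
contact_force: [-2.6, -3.8, 4.9]
gripper_width: 0.189
```

```bash
python3 tq.py;  python3 - <<'E'
from h import *
grab('wrist','w19'); crop('w19',200,130,360,280,5)
E
```

```text
21.5167 [582.3  99.2  66.5] [-0.028  0.595  1.989  0.103  0.126 -0.265] 16.47 [-0.65   0.327 -0.088] [-2.6 -3.8  4.9] axis -0.192
```

View pics/w19_c200_130.png

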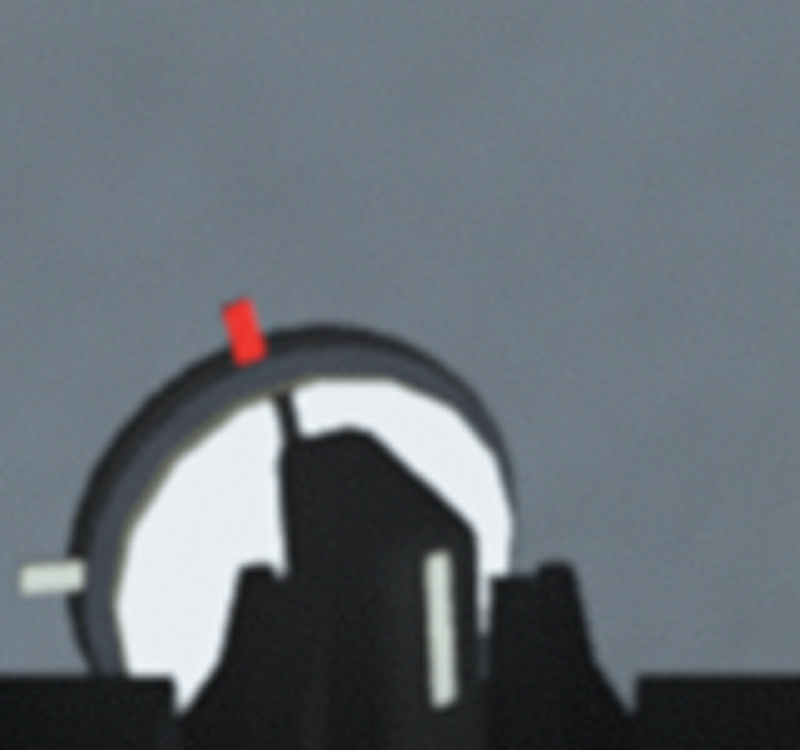

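The bar now lags in the jaws, the black line meets the red mark and the torque has levelled off, so the dial is on its stop. I release and withdraw along the tool axis.

Request:
move_arm:
  deltas: "0 0 0 0 0 0 195;0 0 0 0 0 0 185;0 0 0 0 0 0 160;0 0 0 0 0 0 150;0 0 0 0 0 0 150;0 0 0 0 0 0 150;0 0 0 0 0 0 150"

```text
t: 22.15
ee_pos: [582.8, 99.8, 66.2]
ee_rot: [0.554, 0.406, -0.354, 0.634]
contact_force: [0.4, -0.2, -0.0]
gripper_width: 0.406
```

```bash
python3 tq.py;  python3 - <<'E'
from h import *
grab('wrist','w20'); crop('w20',200,130,360,280,5)
E
```

```text
22.15 [582.8  99.8  66.2] [-0.027  0.596  1.988  0.104  0.126 -0.263] 35.32 [-0.018  0.148  0.011] [ 0.4 -0.2 -0. ] axis -0.017
```

View pics/w20_c200_130.png

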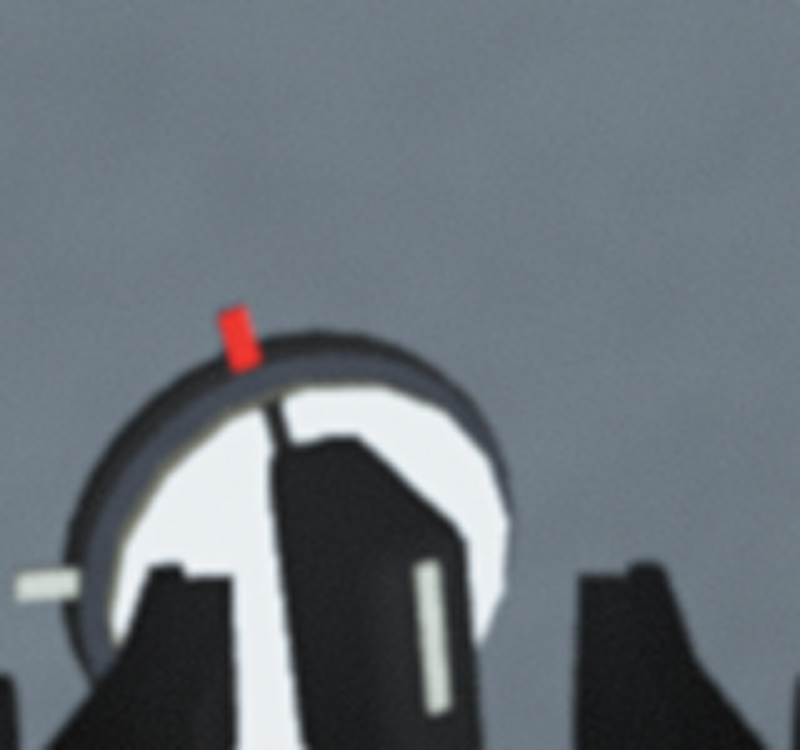

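Request:
move_arm:
  deltas: "-0.008 0 0.018 0 0 0 150;-0.017 0 0.036 0 0 0 150;-0.029 0 0.064 0 0 0 150;-0.042 0 0.091 0 0 0 150;-0.06 0 0.12 0 0 0 150;-0.075 0 0.15 0 0 0 150;-0.09 0 0.18 0 0 0 150;-0.09 0 0.18 0 0 0 150"

```text
t: 22.87
ee_pos: [493.2, 100.2, 252.0]
ee_rot: [0.556, 0.403, -0.351, 0.637]
contact_force: [-0.5, -0.0, 0.1]
gripper_width: 0.41
```

```bash
python3 tq.py;  python3 - <<'E'
from ang import *
grab('wrist','w21');grab('scene','sc21');grab('side','sd21')
crop('sc21',200,120,360,260,5);crop('sd21',200,130,360,270,5)
f=lambda x,y:(200+x/5-.4,130+y/5-.4)
ang('w20',[f(272,405),f(279,425),f(285,440)],[f(240,338),f(48,585)])
E
```

```text
22.8667 [493.2 100.2 252. ] [-0.033  0.129  2.001  0.03   0.568 -0.191] 35.66 [0.002 0.093 0.041] [-0.5 -0.   0.1] axis -0.036
line (254.0, 210.6) [560.9 121.3  74. ] r 23.4 cw from -x (rad) 1.205
line (255.4, 214.6) [562. 119.  74.] r 20.9 cw from -x (rad) 1.214
line (256.6, 217.6) [562.9 117.2  74. ] r 18.9 cw from -x (rad) 1.226
red (247.6, 197.2) [559.6 126.2  66. ] r 28.5 cw from -x (rad) 1.222
red (209.2, 246.6) [540.4  97.7  66. ] r 28.9 cw from -x (rad) -0.058
```

View pics/w21.png

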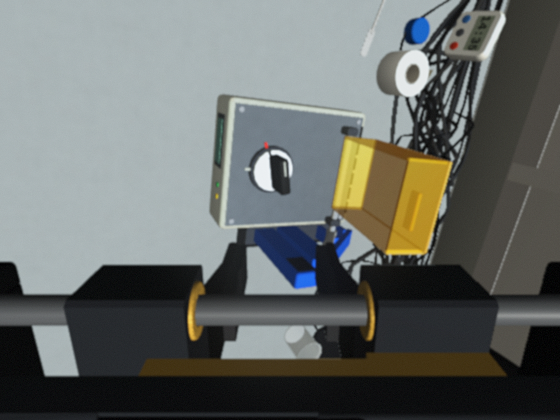

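View pics/sc21_c200_120.png

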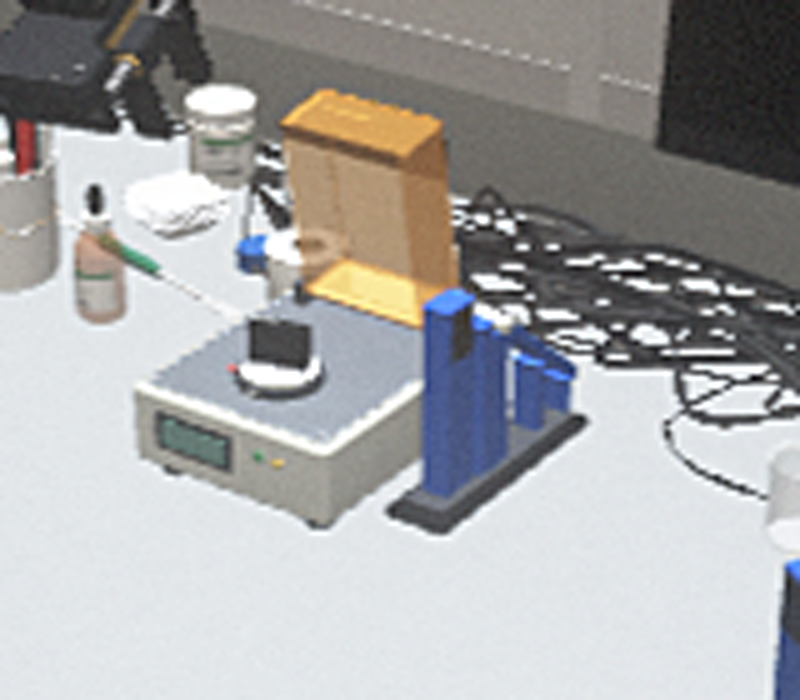

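View pics/sd21_c200_130.png

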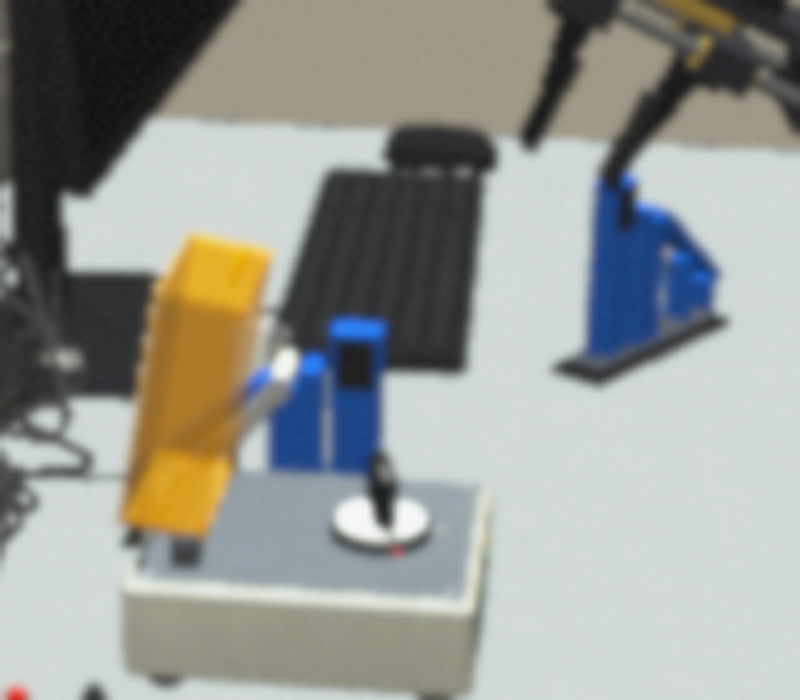

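Run:
```python
from h import *
crop('w21',235,130,310,205,9)
```

```text
(no output)
```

View pics/w21_c235_130.png

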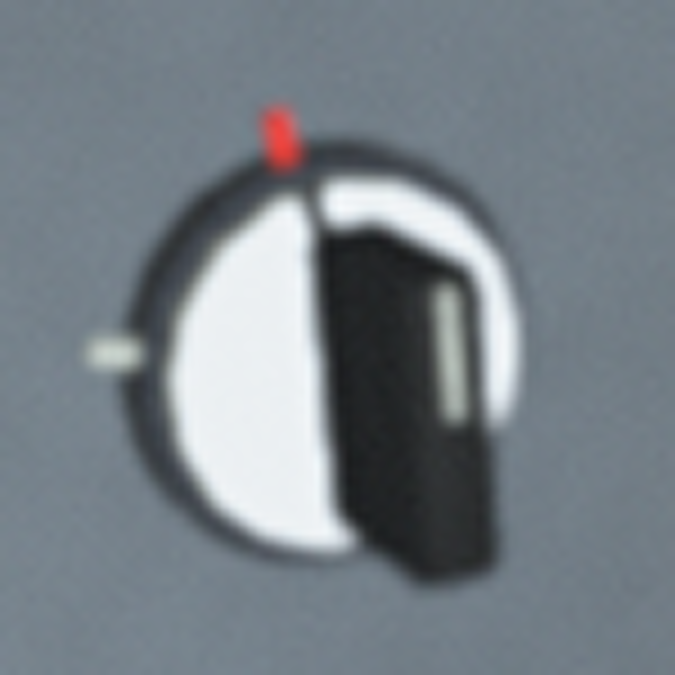

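Run:
```python
from h import *
from scipy.optimize import least_squares
im,d,c=load('w21')
g=lambda x,y,z:p3(235+x/9-.45,130+y/9-.45,d,c,z)[:2]
for z in (72,74,76):
    E=np.array([g(x,y,z) for x,y in [(170,380),(215,255),(197,505),(260,545),(350,552),(520,345),(508,425),(445,208),(500,270)]])
    s=least_squares(lambda p:np.hypot(E[:,0]-p[0],E[:,1]-p[1])-p[2],[569,99,24]); ce=s.x[:2]
    L=[g(x,y,z)-ce for x,y in [(312,185),(318,205),(324,225)]]
    print(z,s.x.round(2),np.abs(s.fun).max().round(2),[round(float(np.arctan2(e[1],-e[0])),3) for e in L])
for z in (65,66,68):
    # outer dark ring
    E=np.array([g(x,y,z) for x,y in [(128,400),(150,270),(220,180),(180,510),(250,560),(400,148),(480,195),(330,140)]])
    s=least_squares(lambda p:np.hypot(E[:,0]-p[0],E[:,1]-p[1])-p[2],[569,99,24]); ce=s.x[:2]
    for cc in (ce,np.array([569.3,99.4])):
        print(z,s.x.round(2),[round(float(np.arctan2((g(x,y,z)-cc)[1],-(g(x,y,z)-cc)[0])),3) for x,y in [(280,138),(113,353)]])
```

```text
72 [568.64  98.56  24.37] 0.84 [1.241, 1.255, 1.272]
74 [567.69  99.04  24.23] 0.84 [1.241, 1.255, 1.272]
76 [566.73  99.53  24.09] 0.83 [1.241, 1.255, 1.272]
65 [569.67  99.15  28.16] [1.188, -0.016]
65 [569.67  99.15  28.16] [1.197, -0.025]
66 [569.2   99.38  28.08] [1.188, -0.016]
66 [569.2   99.38  28.08] [1.185, -0.017]
68 [568.25  99.85  27.92] [1.188, -0.016]
68 [568.25  99.85  27.92] [1.162, -0.001]
```

The tick-to-red span measures 1.204 rad, matching the given 1.2, and the dial line is at or slightly past the red mark, so the dial is on its stop. The guard is still on the prop, with the roller in the notch, and the arm is clear. I hand in.

Run:
```python
from h import *
for n in ('sc9','sc21'):
    im,d,c=load(n);print(proj([636,-6,111],c))
a=load('sc9')[0].astype(int);b=load('sc21')[0].astype(int)
print('scene diff prop/roller/guard',np.abs(a-b)[150:235,275:320].mean())
o=bot.get_obs();print(o['t'],abs(o['joint_velocities']).max(),o['contact_force'])
print(bot.finish_job())
```

```text
[[296.68967763 183.37018865]]
[[296.68967763 183.37018865]]
scene diff prop/roller/guard 2.4462745098039216
23.0167 0.042818975768993295 [0.33833918 0.35779723 0.19303766]
the job is handed in; nothing more can be done
None
```

I pushed the left-hand blue prop (starting at y≈-205) under the roller until the roller dropped into the notch, then let go. I turned the knob clockwise to its stop, opened the gripper and backed off, and handed in at about 23 s. `finish_job` gives no verdict.

**Last checks**
- **Guard:** it stands open on the prop alone. The prop, roller and guard look the same in the scene view before and after the knob was turned. The roller top sat at z≈116–118, which puts the guard at about 1.42 rad.
- **Dial:** the black line measures about 1.25 rad and the red mark about 1.19 rad, a disagreement of about 0.06 that I put down to measurement. The zero tick to the red mark spans 1.204 rad, against the 1.2 given. At the end the knob's bar began to lag in the jaws, as it should on the stop.
- **Forcing:** the highest axis torque I read was about 0.21 N m, against the 0.36 limit.
- **Contact:** the last force reading was within noise. I saw no change in the beaker, dropper bottle or pot.

**What went wrong**
- **Missed grip:** the first grip on the knob closed on nothing. The visible fingertips ended about 29 mm short of the reported TCP. I corrected for that and the second grip held.
- **Push force:** the wrist force reached about 28 N in the push direction and 26 N vertically for a moment. I put this down to pressing the prop onto the bench, and I had no separate reading of the force on the guard.

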